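# Shut and lock the acid cupboard's sash with the hook-and-key pole

### The job

The acid bath in the fume cupboard must stand overnight behind a locked sash, and because the cupboard is splashed with acid only the pole may touch it. Put the pole's hook through the brass ring high on the raised sash, pull the sash fully down and unhook, then lay the pole down on the bench and take it again the other way round. With the key blade at its other end press the slotted stud in the sash's bottom rail right in and turn it clockwise until it drops into its catch, then leave the pole lying on the bench, with the tray, bottle, geode and hammer undisturbed.

Things in the scene. Friction and masses are not known exactly. Their poses are not given: they have to be found in the camera images.
- hood: Bench-top fume cupboard, fixed: white base and filter head, clear walls, 440 mm wide, 530 high. Origin on the bench under the middle of the sash's front face; x points into the cupboard, square to the sash, y to the left as you face it, z up. The base, 45 mm high, runs out as a deck 90 mm in front of the sash face; the filter head (underside at 460 mm) overhangs it by 10 mm.
- sash (a joint): Height in m of the sash above fully down (0 = down on its stop, top of travel 0.18; starts raised 0.13 to 0.18). Clear pane in an aluminium frame 376 mm wide, 215 mm high, sliding vertically between two channels. It is counterbalanced: it stays where it is left, and a steady pull of about 3 to 5 N on the ring moves it.
- ring (a point): Centre of the rigid brass ring that stands out from the middle of the sash's top rail, 34 mm in front of the sash face; the height is 252 mm plus the sash value. Inner diameter 36 mm, wire 6 mm. The ring stands upright, square to the sash: its hole runs level, left to right (along the cupboard's y), so a hook goes in from the side. It moves with the sash.
- stud_press (a joint): How far in m the stud is pressed in: 0 = out (sprung), 0.0135 = bottomed; 3.5 N starts it, 8 N bottoms it. With the sash down its cross pin goes through a slotted plate behind the rail; it can turn once pressed past 0.0105. Dropped into the catch it rests at 0.0075.
- stud_turn (a joint): Turn of the stud in rad, clockwise seen from the front: 0 = unlocked (start), 1.57 = stop. Turns easily once pressed right in. Sloping ribs draw it home: turned by 0.85 or more, then let out by withdrawing the key, the spring pulls it into the catch, where it rests at 1.3 to 1.5. With less turn it springs out or sticks half way. Turned without being pressed in, it cannot catch.
- stud (a point): Middle of the brass stud's face, in the middle of the sash's bottom rail, 95 mm above the bench when the sash is down; axis along the cupboard's x. Out, the face is 22 mm before the sash face, 6 mm inside a black collar, 34 to 40 mm wide inside. Head 25 mm across; slot 6.5 mm wide, 6 deep, open-ended; at turn 0 it is 0.66 rad from level, its right end (as you face it) up. Moves with sash and stud.
- pole: Double-ended pole, 370 mm long, 0.18 to 0.29 kg, loose, lying flat on the bench. Square wooden handle 24 x 24 mm, from x = -130 to +130 mm. Origin in the middle of the handle's underside; x runs along the pole towards the hook end, z up as it lies; the pole's axis is 12 mm above the underside. Centre of mass near the middle.
- hook (a point): Middle of the hook's cross bar, at x = 190, y = 20, z = 12 mm of the pole. The hook is a 7 mm steel rod along the axis from the handle to x = 190, then bent square towards +y: a straight cross bar from y = 0 to 43 mm, round-ended, level as the pole lies.
- key (a point): Tip of the key blade at the other end, on the pole's axis, at x = -175, z = 12 mm of the pole. The blade is 20 mm wide along the pole's y (level as the pole lies), 10 mm long and 4.5 mm thick, its last 2 mm thinned to 2.2 mm; behind it a round shank of 20 mm diameter, 35 mm long.
- tray: Small wooden specimen tray with four stones, 100 x 130 mm, 35 mm high, loose; origin under its centre. Not to be disturbed.
- wash_bottle: White wash bottle with a red cap, 64 mm diameter, 150 mm high, loose; origin under its centre. Not to be disturbed.
- geode: Round reddish stone with a pale top, 80 mm across, 50 mm high, loose; origin under its centre. Not to be disturbed.
- rock_hammer: Hammer with a wooden handle, 280 mm long, lying on the bench, head at its +x end; origin under its middle. Not to be disturbed.

How it is judged:
On the way, in this order (a step that is already met when the one before it is completed fails the run):
1. the pole's hook is through the ring of the raised sash (distance between hook and ring below 0.022 m and value of joint sash above 0.1 m), for 0.1 s.
2. the sash is pulled fully down by the hook (value of joint sash below 0.004 m and distance between hook and ring below 0.03 m), for 0.1 s.
3. the pole is laid down on the bench and let go (height (world z) of pole below 0.02 m and angle between pole's own x axis and vertical between 1.47 and 1.67 rad and contact force between the fingers and pole below 0.1 N and value of joint sash below 0.006 m), for 0.1 s.
4. the stud is pressed in with the pole's key blade and turned (distance between key and stud below 0.015 m and value of joint stud_press above 0.006 m and value of joint stud_turn above 0.75 rad), for 0.05 s.
At the end, for the whole second after the job is handed in: Sash within 6 mm of fully down; stud turned at least 1.2 rad and dropped into its catch (pressed-in reading 6 to 9.2 mm); pole lying level on the bench, at rest and not touching the cupboard; tray, bottle, geode and hammer within 30 mm of where they started (value of joint sash below 0.006 m and value of joint stud_turn above 1.2 rad and value of joint stud_press between 0.006 and 0.0092 m and height (world z) of pole below 0.02 m and angle between pole's own x axis and vertical between 1.47 and 1.67 rad and linear speed of pole below 0.02 m/s and contact force between pole and hood below 0.1 N and distance of each of tray, wash_bottle, geode, rock_hammer from where it was at the start of the episode below 0.03 m).
It fails at once if the gripper or arm touches the cupboard, its sash, ring or stud (contact force between any of the fingers, the arm and hood above 1 N).
It fails at once if a thing lying about is pushed away or tipped (distance of any of tray, wash_bottle, geode, rock_hammer from where it was at the start of the episode above 0.03 m).
It also fails if it takes over 72 s, if anything falls off the work surface, if the arm or the gripper's body presses on something with over 40 N, if the wrist force passes 120 N, or if a joint passes its speed limit or range.

### The arm

A 7-joint arm with a two-finger parallel gripper is mounted at the origin on the work surface. World frame = base frame: x ahead of the robot, y to its left, z up, the work surface at z = 0. Lengths are in m, angles in rad, forces in N, time in s.
With the tool pointing down it reaches from about 0.425 to 0.925 m from the base axis. Payload 6.8 kg.
Tool frame: the origin (TCP) lies between the finger pads; the fingertips stand r.tcp_to_tips ahead of it and the grasp point (between the pads) lies 3 mm ahead of it (r.tcp_to_tips is the distance from the TCP to the fingertips, in m); z points along the fingers, y is the line along which they close (so a half turn about z gives the same grasp; the last joint's range is limited). The gripper opens to 85 mm and grips with 20 to 120 N. Pads are 22 mm wide; open, the fingers measure 114 mm over their backs; the gripper's body (76 mm by 85 mm) begins 54 mm behind the grasp point. The pads swing forward as they close: fully open they stand 13 mm farther back than shut.
Start: joints at [-0.108, 0.477, 0.022, 1.555, -0.011, 1.109, -0.083], TCP at [0.675, 0, 0.253] pointing down, gripper open.
Joint ranges: [-2.96, 2.96], [-0.34, 2.1], [-1.41, 1.46], [0.24, 2.44], [-1.37, 4.51], [0.17, 1.92], [-2.96, 2.96]. Speed limits (rad/s): [2.39, 2.39, 3.14, 3.14, 3.14, 3.14, 3.14].

### API

Orientations are given as a rotation vector (axis times angle).
In Python, from bench import r gives the robot as it stands. The module is installed in compiled form; this text tells all that it offers.
- The arm moves only by the tool step_arm, never from a script. Its argument "moves" is a list of rows, each an object of numbers: "rx", "ry", "rz": the turn, a rotation vector about the tool's x, y, z in degrees; "dx", "dy", "dz": the shift along the tool's x, y, z in mm; "gripper": the opening, from -1 (shut) to 1 (fully open). In form: [{"rx": .., "ry": .., "rz": .., "dx": .., "dy": .., "dz": .., "gripper": ..}, ...]. A call has 1 to 20 rows; each row shifts and turns the commanded pose from where the row before left it, along the tool's axes as they then stand; what a row does not reach is not made up. A row lasts 1/8 s, in which the tool goes at most 62.5 mm and 10.7 degrees, less where a joint would pass 70% of its speed; a pose out of reach is approached as far as the arm can. A call is refused whole if a number of a shift passes 62.5 or a number of a turn 10.7, either way. A call with a gripper value outside its range is refused whole. The fingers move at their own pace and stop on an object; "grip_force" is the grip in N (left out, the last holds). Time passes only in rows, so rows that do not move let the fingers close. It gives the time, the measured TCP pose, the force, the opening and the grip force at its end, in the units of the state.
- r.get_obs(): the state, without advancing time (a new reading comes with each control period).
- r.grab_frame(name): name is "scene" or "side" or "wrist"; returns the picture (384x512x3 uint8, blue, green, red); there is no depth.
- r.camera_info(name): a dict with "mtx" (3x3 intrinsics, pixels), "rvec" (rotation vector, rad) and "tvec" (3), from world to camera coordinates, as OpenCV has them. Camera axes: x right, y down, z forward; pixel columns grow to the right and rows downward; lengths in m; the calibration is good to about 2 mm. A picture is of the moment at which its call begins: read the wrist's pose just before it. camera_info takes no time and is no camera call; for the wrist camera it gives the pose at the moment of the call.
- r.hand_in(): hands the job in; it is judged then, once.
The state is a dict: "clock": time; "joints": joint angles; "qvel": joint speeds; "tau": joint torques, N m; "tcp_pos": TCP position; "orientation": TCP orientation; "contact_force": force on the tool from outside, world axes, zero at the start; "moment": the same for the moment, N m; "grip_width": finger opening in m; "gripper_force": force on a finger pad.
Only numpy, scipy, OpenCV 4.12 (cv2) and the standard library are available. Lean on these libraries where they do the work, as an engineer would, in place of code of your own. Each camera call takes 0.05 s, during which the arm holds its last target. There are 200 camera calls.

## Working session

There is one attempt and no reset: what is moved stays moved. The work goes in short steps, Python scripts to look and compute and a tool call to move; the robot and the scene stay as the last step left them, time stands still between calls to the robot, and variables do not carry over. Pictures are saved under pics/ and viewed, at most 10 in all, crops included, and the job is handed in when it is done.

Besides the shell and the picture viewer there is one more tool, called after "Request:" as a command line: name --argument value ..., lists and objects as JSON in quotes. step_arm: Moves the arm, as the interface text tells. Its arguments: {"type":"object","properties":{"moves":{"type":"array","items":{"type":"object","properties":{"rx":{"type":"number"},"ry":{"type":"number"},"rz":{"type":"number"},"dx":{"type":"number"},"dy":{"type":"number"},"dz":{"type":"number"},"gripper":{"type":"number"}}}},"grip_force":{"type":"number"}},"required":["moves"]}

```bash
mkdir -p pics
python3 - <<'E'
from bench import r
import cv2
o=r.get_obs();print(o['clock'],o['tcp_pos'],o['orientation'],r.tcp_to_tips)
for n in("scene","side"):
    f=r.grab_frame(n);cv2.imwrite(f"pics/{n}0.png",cv2.resize(f,(800,600),interpolation=cv2.INTER_CUBIC));i=r.camera_info(n)
    R=cv2.Rodrigues(i['rvec'])[0];print(n,i['mtx'].tolist(),'cam at',-R.T@i['tvec'].ravel(),R[2])
E
```

```text
0.0 [6.74454907e-01 3.62912317e-05 2.52315185e-01] [-2.22049010e+00 -2.22069062e+00  2.14820963e-03] 0.022
scene [[393.72078320907985, 0.0, 251.671588235033], [0.0, 393.72078320907985, 182.15084389173018], [0.0, 0.0, 1.0]] cam at [ 1.21873085 -0.08567564  1.09319316] [-0.60080376  0.10593964 -0.79234566]
side [[402.6221398974884, 0.0, 250.26133634412636], [0.0, 402.6221398974884, 192.36765168938635], [0.0, 0.0, 1.0]] cam at [-0.11972596  0.85859035  0.8963322 ] [ 0.52008087 -0.64590954 -0.55885308]
```

View pics/scene0.png

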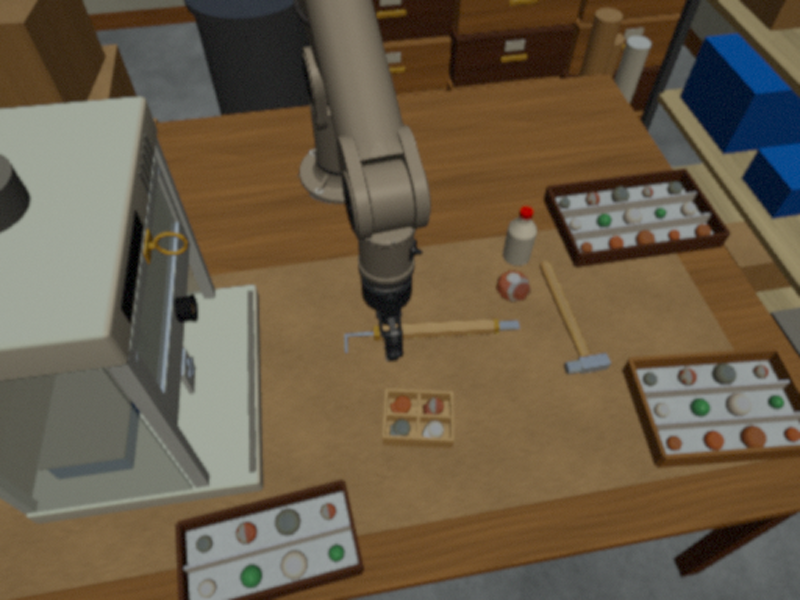

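View pics/side0.png

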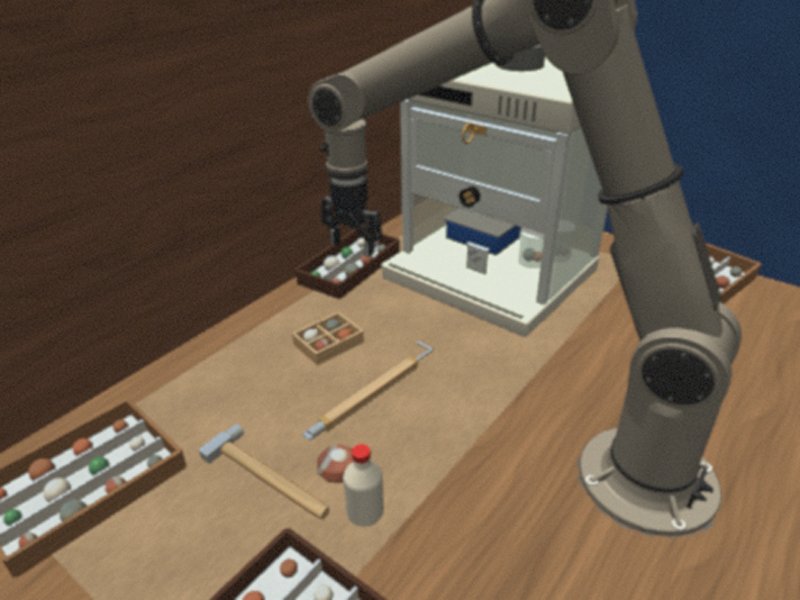

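The cupboard is at -y facing +y. The pole lies along world y with its hook end toward the cupboard, and the hook bar points to +x. The ring is at scene (170,243) and side (469,132). The stud collar is at scene (186,308) and side (470,197). I'll zoom in on these for accuracy.

Run:
```python
import cv2,numpy as np
from bench import r
def crop(f,x,y,w,h,W,H): return cv2.resize(f[y:y+h,x:x+w],(W,H),interpolation=cv2.INTER_CUBIC)
s=r.grab_frame("scene");d=r.grab_frame("side")
cv2.imwrite('pics/c1.png',np.vstack([np.hstack([crop(s,75,130,100,100,400,400),crop(d,250,60,100,100,400,400)]),crop(s,210,190,133,33,800,200)]))
cv2.imwrite('pics/c2.png',crop(d,185,210,100,75,800,600))
```

```text
(no output)
```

View pics/c1.png

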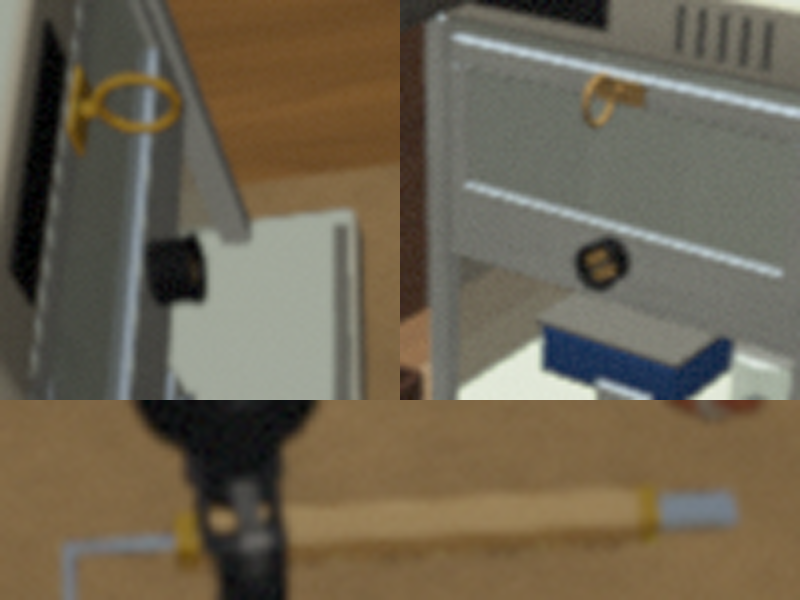

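View pics/c2.png

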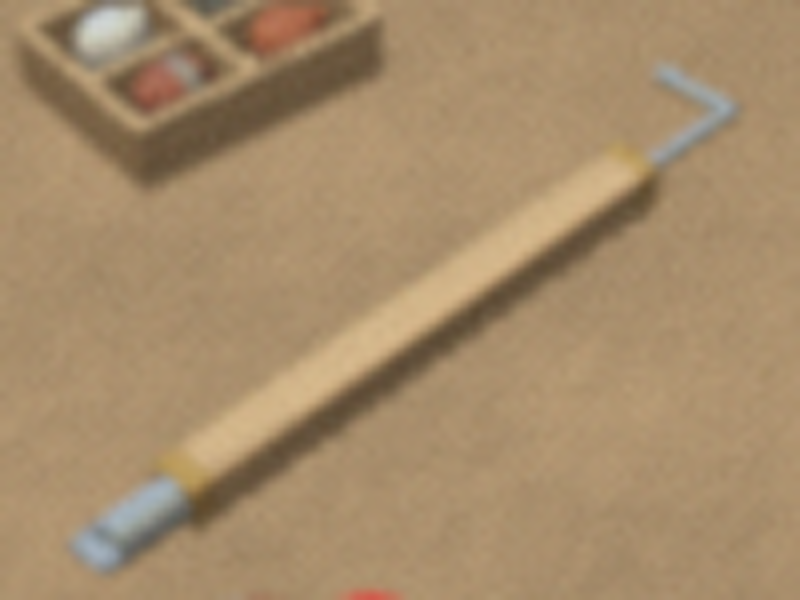

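Ring centre is at scene (109.8,155.8) and side (299.5,85.3). The collar face is at side (300.5,125.8). In the side view the hook corner is at (276.9,223.1), the bar tip at (267.5,218.5) and the key tip at (196,279.5). I'll fit the poses from these.

```bash
cat > h.py <<'E'
import cv2,numpy as np
from scipy.optimize import least_squares
from bench import r
def proj(n,P,info=None):
    i=info or r.camera_info(n);return cv2.projectPoints(np.float64(P).reshape(-1,3),i['rvec'],i['tvec'],i['mtx'],None)[0].reshape(-1,2)
def place(p,P): # x,y,yaw
    c,s=np.cos(p[2]),np.sin(p[2]);P=np.atleast_2d(P);return np.c_[p[0]+c*P[:,0]-s*P[:,1],p[1]+s*P[:,0]+c*P[:,1],P[:,2]]
def plane(n,uv,z):
    i=r.camera_info(n);R=cv2.Rodrigues(i['rvec'])[0];c=-R.T@i['tvec'].ravel()
    d=R.T@np.linalg.inv(i['mtx'])@[uv[0],uv[1],1];return c+d*(z-c[2])/d[2]
def tri(uv1,uv2,a="scene",b="side"):
    return least_squares(lambda X:np.r_[(proj(a,X)-uv1)[0],(proj(b,X)-uv2)[0]],[.7,-.3,.2]).x
E
python3 - <<'E'
from h import *
print('ring',tri((109.75,155.75),(299.5,85.25)),'collar',tri((125,197),(300.5,125.75)))
obs=[('scene',(190,0,12),(221.6,214.4)),('scene',(-175,0,12),(332.4,207.8)),('side',(190,0,12),(276.9,223.1)),('side',(190,43,12),(267.5,218.5)),('side',(-175,0,12),(196,279.5))]
f=lambda p:np.ravel([proj(n,place(p,np.array(P)/1e3))[0]-uv for n,P,uv in obs])
s=least_squares(f,[.67,-.0,-1.57]);print('pole',s.x,f(s.x).round(1))
for n,P,z in[('scene',(163.75,182.5),.045),('scene',(166,310),.045),('side',(246.4,171.5),.045),('side',(337.3,206),.045)]:print(n,'deck',plane(n,P,z))
def H(p):
  ob=[('scene',(-34,0,252),1,(109.75,155.75)),('side',(-34,0,252),1,(299.5,85.25)),('side',(-28,0,95),1,(300.5,125.75)),('scene',(-28,0,95),1,(125,197)),('scene',(-90,-220,45),0,(163.75,182.5)),('side',(-90,220,45),0,(246.4,171.5)),('side',(-90,-220,45),0,(337.3,206)),('scene',(-90,220,45),0,(166,310))]
  return np.ravel([proj(n,place(p,np.array(P)/1e3)+[0,0,p[3]*k])[0]-uv for n,P,k,uv in ob])
s=least_squares(H,[.7,-.4,-1.57,.15],loss='soft_l1');print('hood',s.x,H(s.x).round(1))
print('ring',place(s.x,[-.034,0,.252+s.x[3]]))
for k,sc,z in[('tray',(418,417),.035),('geode',(514,286),.03),('hamhead',(588,364),.02),('hamtail',(546,264),.01),('bottle',(521,245),.07)]:print(k,plane('scene',np.array(sc)*.64,z).round(3))
E
```

```text
ring [ 0.58363355 -0.29811281  0.42742881] collar [ 0.58187645 -0.30613194  0.27065565]
pole [ 0.52988811  0.12618538 -1.68147033] [-0.7 -0.8 -0.8 -0.3 -0.8  0.4 -0.4 -0.  -0.6 -0. ]
scene deck [ 0.37332144 -0.23648484  0.045     ]
scene deck [ 0.81043866 -0.24832412  0.045     ]
side deck [ 0.77957531 -0.23663754  0.045     ]
side deck [ 0.3674992 -0.2403043  0.045    ]
hood [ 0.5839361  -0.33265757 -1.59822988  0.17630137] [-0.4  0.2 -0.2 -0.3 -2.3  0.9 -0.4 -0.2 -0.1 -1.6 -3.2 -3.2 -0.2  0.6
 -0.2 -1.5]
ring [[ 0.58486873 -0.29867036  0.42830137]]
tray [0.731 0.047 0.035]
geode [0.463 0.315 0.03 ]
hamhead [0.671 0.406 0.02 ]
hamtail [0.4   0.412 0.01 ]
bottle [0.384 0.348 0.07 ]
```

Request:
step_arm --moves '[{"rz": 6.3, "gripper": 1}, {"dx": 12, "dy": -39, "dz": 30}, {"dx": 12, "dy": -39, "dz": 40}, {"dx": 12, "dy": -39, "dz": 40}, {"dx": 13, "dy": -40, "dz": 20}, {}, {}]' --grip_force 100

```text
invalid input at $.moves[0]: expected keys rx, ry, rz, dx, dy, dz, gripper
```

```bash
cat >> h.py <<'E'
from scipy.spatial.transform import Rotation as Ro
def delta(pos,Rm=None,cur=None):
    o=cur or r.get_obs();R0=Ro.from_rotvec(o['orientation'])
    rv=np.zeros(3) if Rm is None else (R0.inv()*Rm).as_rotvec(degrees=True)
    return (R0.inv().apply(np.array(pos)-o['tcp_pos'])*1e3).round(1),rv.round(1)
E
python3 - <<'E'
from h import *
o=r.get_obs();print(o['clock'],o['tcp_pos'],Ro.from_rotvec(o['orientation']).as_matrix().round(3))
i=r.camera_info('wrist');f=r.grab_frame('wrist')
pts=place([.5299,.1262,-1.6815],np.array([[130,12,24],[130,-12,24],[-130,12,24],[-130,-12,24],[190,0,12],[190,43,12],[-175,0,12],[60,0,24]])/1e3)
for p in proj('wrist',pts,i): cv2.circle(f,tuple(int(v) for v in p),3,(0,255,0),1) if abs(p).max()<2000 else 0
cv2.imwrite('pics/w1.png',f);print(delta([.5234,.0664,.025]))
E
```

```text
0.2 [6.74658186e-01 8.52926270e-06 2.52684118e-01] [[-0.     1.    -0.001]
 [ 1.     0.    -0.   ]
 [-0.    -0.001 -1.   ]]
(array([  66.4, -151.2,  228. ]), array([0., 0., 0.]))
```

View pics/w1.png

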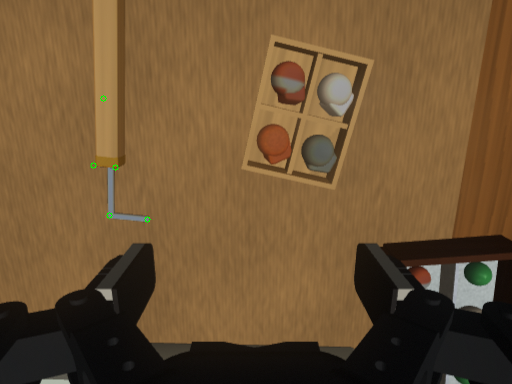

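The wrist view shows the pole where the fit predicted, with the hook corner at (110,215). I'll go and grasp it.

Request:
step_arm --moves '[{"rx": 0, "ry": 0, "rz": 6.3, "dx": 0, "dy": 0, "dz": 0, "gripper": 1}, {"rx": 0, "ry": 0, "rz": 0, "dx": 12, "dy": -39, "dz": 30, "gripper": 1}, {"rx": 0, "ry": 0, "rz": 0, "dx": 12, "dy": -39, "dz": 40, "gripper": 1}, {"rx": 0, "ry": 0, "rz": 0, "dx": 12, "dy": -40, "dz": 40, "gripper": 1}, {"rx": 0, "ry": 0, "rz": 0, "dx": 13, "dy": -40, "dz": 40, "gripper": 1}, {"rx": 0, "ry": 0, "rz": 0, "dx": 0, "dy": 0, "dz": 40, "gripper": 1}, {"rx": 0, "ry": 0, "rz": 0, "dx": 0, "dy": 0, "dz": 28, "gripper": 1}, {"rx": 0, "ry": 0, "rz": 0, "dx": 0, "dy": 0, "dz": 9, "gripper": 1}, {"rx": 0, "ry": 0, "rz": 0, "dx": 0, "dy": 0, "dz": 0, "gripper": 1}, {"rx": 0, "ry": 0, "rz": 0, "dx": 0, "dy": 0, "dz": 0, "gripper": 1}]' --grip_force 110

```text
clock: 1.5
tcp_pos: [0.5243, 0.0661, 0.0274]
orientation: [2.34, 2.095, 0.003]
contact_force: [0.3, 0.4, 0.6]
grip_width: 0.0854
gripper_force: 0.0
```

Request:
step_arm --moves '[{"rx": 0, "ry": 0, "rz": 0, "dx": 0, "dy": 0, "dz": 2.5, "gripper": 1}, {"rx": 0, "ry": 0, "rz": 0, "dx": 0, "dy": 0, "dz": 0, "gripper": -1}, {"rx": 0, "ry": 0, "rz": 0, "dx": 0, "dy": 0, "dz": 0, "gripper": -1}, {"rx": 0, "ry": 0, "rz": 0, "dx": 0, "dy": 0, "dz": 0, "gripper": -1}, {"rx": 0, "ry": 0, "rz": 0, "dx": 0, "dy": 0, "dz": 0, "gripper": -1}, {"rx": 0, "ry": 0, "rz": 0, "dx": 0, "dy": 0, "dz": 0, "gripper": -1}, {"rx": 0, "ry": 0, "rz": 0, "dx": 0, "dy": 0, "dz": 0, "gripper": -1}]' --grip_force 110

```text
clock: 2.38
tcp_pos: [0.5236, 0.0661, 0.0243]
orientation: [2.34, 2.096, 0.001]
contact_force: [0.1, -0.8, 3.9]
grip_width: 0.0217
gripper_force: 108.3
```

Run:
```python
from h import *
o=r.get_obs();print(o['clock'],o['tcp_pos'],o['grip_width'],o['gripper_force'],o['joints'])
# pole axis offset: grasp TCP -> hook along hook direction (-tool x): pole grasp x=60 -> hook 130 ahead, bar +20 along tool y
T=Ro.from_rotvec(o['orientation']);g=T.apply([-.130,.020,.013])
yaw=-1.598;d=np.array([np.cos(yaw),np.sin(yaw),0]);l=np.array([-d[1],d[0],0]) # pole x, pole y
Rm=Ro.from_matrix(np.c_[-d,l,[0,0,-1]])
ring=np.array([.5845,-.298,.428])
h=Rm.apply([-.130,.020,.013])
for nm,off in(('pre',-.06*l+0.0*d),('in',0*l)):print(nm,ring-h+off)
pre=ring-h-.06*l; print(delta(pre,Rm))
o2=dict(o,orientation=Rm.as_rotvec());print(delta(pre,cur=o2))
```

```text
2.375 [0.52359587 0.06608067 0.02429965] 0.02167382541808905 108.25756072998047 [-2.43011129e-01  5.73657945e-01 -9.62192948e-04  2.05976167e+00
  1.09645112e-03  5.07700730e-01 -3.54845837e-01]
pre [ 0.50806564 -0.16587207  0.441     ]
in [ 0.56804344 -0.16750409  0.441     ]
(array([-232.2,   10.2, -416.7]), array([ 0. , -0. , -4.7]))
(array([-232.3,   -9.2, -416.7]), array([0., 0., 0.]))
```

Request:
step_arm --moves '[{"rx": 0, "ry": 0, "rz": 0, "dx": 0, "dy": 0, "dz": -17, "gripper": -1}, {"rx": 0, "ry": 0, "rz": -4.7, "dx": 0, "dy": 0, "dz": -40, "gripper": -1}, {"rx": 0, "ry": 0, "rz": 0, "dx": 0, "dy": -9, "dz": -50, "gripper": -1}, {"rx": 0, "ry": 0, "rz": 0, "dx": 0, "dy": 0, "dz": -50, "gripper": -1}, {"rx": 0, "ry": 0, "rz": 0, "dx": 0, "dy": 0, "dz": -50, "gripper": -1}, {"rx": 0, "ry": 0, "rz": 0, "dx": 0, "dy": 0, "dz": -50, "gripper": -1}, {"rx": 0, "ry": 0, "rz": 0, "dx": 0, "dy": 0, "dz": -50, "gripper": -1}, {"rx": 0, "ry": 0, "rz": 0, "dx": 0, "dy": 0, "dz": -50, "gripper": -1}, {"rx": 0, "ry": 0, "rz": 0, "dx": -30, "dy": 0, "dz": -40, "gripper": -1}, {"rx": 0, "ry": 0, "rz": 0, "dx": -45, "dy": 0, "dz": -20, "gripper": -1}, {"rx": 0, "ry": 0, "rz": 0, "dx": -45, "dy": 0, "dz": 0, "gripper": -1}, {"rx": 0, "ry": 0, "rz": 0, "dx": -45, "dy": 0, "dz": 0, "gripper": -1}, {"rx": 0, "ry": 0, "rz": 0, "dx": -30, "dy": 0, "dz": 0, "gripper": -1}, {"rx": 0, "ry": 0, "rz": 0, "dx": 0, "dy": 0, "dz": 0, "gripper": -1}, {"rx": 0, "ry": 0, "rz": 0, "dx": 0, "dy": 0, "dz": 0, "gripper": -1}]'

```text
clock: 4.25
tcp_pos: [0.5085, -0.1277, 0.441]
orientation: [-2.251, -2.191, -0.0]
contact_force: [0.1, 1.7, -2.9]
grip_width: 0.0218
gripper_force: 108.3
```

Run:
```python
from h import *
o=r.get_obs();print(o['clock'],o['tcp_pos'],o['grip_width'],o['contact_force'],o['joints'].round(2))
T=Ro.from_rotvec(o['orientation']);hk=lambda b:o['tcp_pos']+T.apply([-.130,b,.013])
def crop(n,x,y,w,h):
    f=r.grab_frame(n);k=4
    c=cv2.resize(f[y:y+h,x:x+w],(w*k,h*k),interpolation=cv2.INTER_CUBIC)
    for b,col in((0,(0,255,0)),(.043,(0,0,255))):
        p=(proj(n,hk(b))[0]-[x,y]+.5)*k-.5;print(n,b,hk(b),p.round(0));cv2.circle(c,tuple(int(v) for v in p),6,col,1)
    return c
cv2.imwrite('pics/p1.png',np.hstack([crop('scene',70,110,100,150),crop('side',250,40,100,150)]))
```

```text
4.25 [ 0.5084693  -0.1277416   0.44096921] 0.021779385235441824 [ 0.11226794  1.69006423 -2.88206068] [-0.02  0.1   0.16  1.65 -0.02  1.4   0.12]
scene 0 [ 0.50494219 -0.25768474  0.42787956] [235.  77.]
scene 0.043 [ 0.54792639 -0.25885031  0.42786793] [232. 129.]
side 0 [ 0.50494219 -0.25768474  0.42787956] [255. 215.]
side 0.043 [ 0.54792639 -0.25885031  0.42786793] [211. 204.]
```

View pics/p1.png

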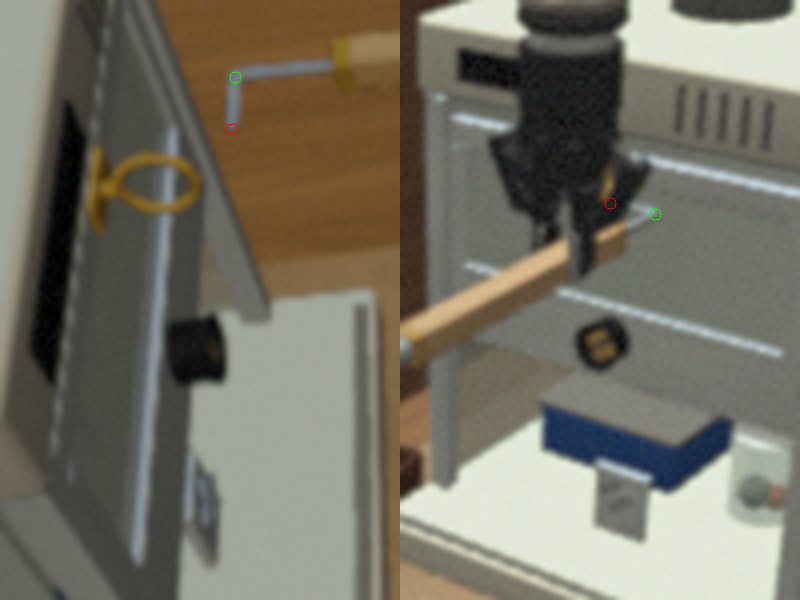

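The hook is where the model predicts (scene corner at (235,77)), and the ring is 40 mm further in and 60 mm to the side. I'll insert it.

Request:
step_arm --moves '[{"rx": 0, "ry": 0, "rz": 0, "dx": -25, "dy": 0, "dz": 0, "gripper": -1}, {"rx": 0, "ry": 0, "rz": 0, "dx": -15, "dy": 0, "dz": 0, "gripper": -1}, {"rx": 0, "ry": 0, "rz": 0, "dx": 0, "dy": 20, "dz": 0, "gripper": -1}, {"rx": 0, "ry": 0, "rz": 0, "dx": 0, "dy": 15, "dz": 0, "gripper": -1}, {"rx": 0, "ry": 0, "rz": 0, "dx": 0, "dy": 15, "dz": 0, "gripper": -1}, {"rx": 0, "ry": 0, "rz": 0, "dx": 0, "dy": 10, "dz": 0, "gripper": -1}, {"rx": 0, "ry": 0, "rz": 0, "dx": 0, "dy": 0, "dz": 0, "gripper": -1}, {"rx": 0, "ry": 0, "rz": 0, "dx": 0, "dy": 0, "dz": 0, "gripper": -1}]'

```text
clock: 5.35
tcp_pos: [0.5674, -0.1704, 0.4408]
orientation: [-2.252, -2.19, 0.0]
contact_force: [0.4, -0.4, -2.3]
grip_width: 0.022
gripper_force: 108.4
```

Run:
```python
from h import *
o=r.get_obs();print(o['clock'],o['tcp_pos'],o['grip_width'],o['contact_force'],o['moment'],o['joints'].round(2))
T=Ro.from_rotvec(o['orientation']);hk=lambda b:o['tcp_pos']+T.apply([-.130,b,.013]);print(hk(.02))
f=r.grab_frame('scene')[120:195,70:170];g=r.grab_frame('side')[50:125,250:350]
cv2.imwrite('pics/p2.png',cv2.resize(np.hstack([f,g]),(800,300),interpolation=cv2.INTER_CUBIC))
```

```text
5.35 [ 0.56743917 -0.17040824  0.44081483] 0.022037333195667568 [ 0.4346816  -0.37327568 -2.33461959] [-0.21022921 -0.00748743 -0.00884264] [ 0.03  0.22  0.2   1.5  -0.04  1.42  0.2 ]
[ 0.58376669 -0.30092022  0.42781347]
```

View pics/p2.png

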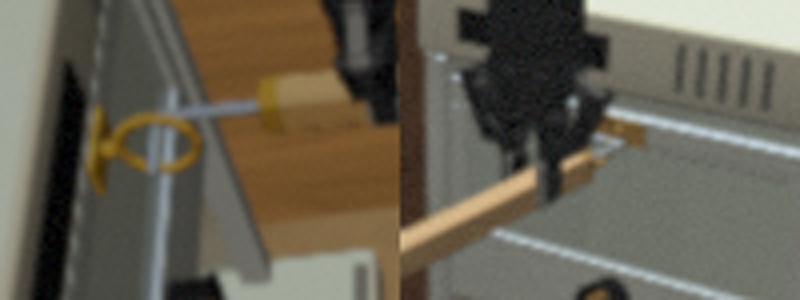

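The bar is seen through the ring at (158,150). I'll pull down.

Request:
step_arm --moves '[{"rx": 0, "ry": 0, "rz": 0, "dx": 0, "dy": 0, "dz": 8, "gripper": -1}, {"rx": 0, "ry": 0, "rz": 0, "dx": 0, "dy": 0, "dz": 5, "gripper": -1}, {"rx": 0, "ry": 0, "rz": 0, "dx": 0, "dy": 0, "dz": 5, "gripper": -1}, {"rx": 0, "ry": 0, "rz": 0, "dx": 0, "dy": 0, "dz": 8, "gripper": -1}, {"rx": 0, "ry": 0, "rz": 0, "dx": 0, "dy": 0, "dz": 10, "gripper": -1}, {"rx": 0, "ry": 0, "rz": 0, "dx": 0, "dy": 0, "dz": 10, "gripper": -1}]' --grip_force 120

```text
clock: 6.2
tcp_pos: [0.5678, -0.1704, 0.3942]
orientation: [2.252, 2.19, 0.0]
contact_force: [-0.4, 0.3, 1.0]
grip_width: 0.0214
gripper_force: 120.2
```

```bash
cat > st.py <<'E'
from h import *
o=r.get_obs();print(o['clock'],o['tcp_pos'].round(4),o['grip_width'].round(4),o['contact_force'].round(1),o['moment'].round(2),o['joints'].round(2))
E
python3 st.py
```

```text
Traceback (most recent call last):
  File "st.py", line 2, in <module>
    o=r.get_obs();print(o['clock'],o['tcp_pos'].round(4),o['grip_width'].round(4),o['contact_force'].round(1),o['moment'].round(2),o['joints'].round(2))
                                                         ^^^^^^^^^^^^^^^^^^^^^
AttributeError: 'float' object has no attribute 'round'
```

Request:
step_arm --moves '[{"rx": 0, "ry": 0, "rz": 0, "dx": 0, "dy": 0, "dz": 12, "gripper": -1}, {"rx": 0, "ry": 0, "rz": 0, "dx": 0, "dy": 0, "dz": 12, "gripper": -1}, {"rx": 0, "ry": 0, "rz": 0, "dx": 0, "dy": 0, "dz": 12, "gripper": -1}, {"rx": 0, "ry": 0, "rz": 0, "dx": 0, "dy": 0, "dz": 12, "gripper": -1}, {"rx": 0, "ry": 0, "rz": 0, "dx": 0, "dy": 0, "dz": 12, "gripper": -1}, {"rx": 0, "ry": 0, "rz": 0, "dx": 0, "dy": 0, "dz": 12, "gripper": -1}, {"rx": 0, "ry": 0, "rz": 0, "dx": 0, "dy": 0, "dz": 12, "gripper": -1}, {"rx": 0, "ry": 0, "rz": 0, "dx": 0, "dy": 0, "dz": 12, "gripper": -1}, {"rx": 0, "ry": 0, "rz": 0, "dx": 0, "dy": 0, "dz": 12, "gripper": -1}, {"rx": 0, "ry": 0, "rz": 0, "dx": 0, "dy": 0, "dz": 12, "gripper": -1}, {"rx": 0, "ry": 0, "rz": 0, "dx": 0, "dy": 0, "dz": 10, "gripper": -1}]'

```text
clock: 7.58
tcp_pos: [0.5677, -0.1703, 0.2639]
orientation: [-2.252, -2.19, 0.0]
contact_force: [-0.4, 0.2, 0.4]
grip_width: 0.0214
gripper_force: 120.2
```

```bash
sed -i "s/o\['grip_width'\].round(4)/o['grip_width']/" st.py; python3 st.py
```

```text
7.575 [ 0.5677 -0.1703  0.2639] 0.02142737276569663 [-0.4  0.2  0.4] [-0.61  0.07 -0.05] [ 0.05  0.33  0.18  1.76 -0.07  1.06  0.22]
```

Request:
step_arm --moves '[{"rx": 0, "ry": 0, "rz": 0, "dx": 0, "dy": 0, "dz": 8, "gripper": -1}, {"rx": 0, "ry": 0, "rz": 0, "dx": 0, "dy": 0, "dz": 4, "gripper": -1}, {"rx": 0, "ry": 0, "rz": 0, "dx": 0, "dy": 0, "dz": 2, "gripper": -1}, {"rx": 0, "ry": 0, "rz": 0, "dx": 0, "dy": 0, "dz": 2, "gripper": -1}, {"rx": 0, "ry": 0, "rz": 0, "dx": 0, "dy": 0, "dz": 0, "gripper": -1}]'

```text
clock: 8.2
tcp_pos: [0.5678, -0.1703, 0.249]
orientation: [2.252, 2.19, 0.0]
contact_force: [-1.1, 0.9, -0.1]
grip_width: 0.0217
gripper_force: 120.2
```

```bash
python3 st.py
```

```text
8.2 [ 0.5678 -0.1703  0.249 ] 0.021686792808646455 [-1.1  0.9 -0.1] [-0.55  0.22 -0.14] [ 0.05  0.35  0.18  1.77 -0.07  1.03  0.22]
```

Request:
step_arm --moves '[{"rx": 0, "ry": 0, "rz": 0, "dx": 0, "dy": 0, "dz": 2, "gripper": -1}, {"rx": 0, "ry": 0, "rz": 0, "dx": 0, "dy": 0, "dz": 2, "gripper": -1}, {"rx": 0, "ry": 0, "rz": 0, "dx": 0, "dy": 0, "dz": 0, "gripper": -1}]'

```text
clock: 8.57
tcp_pos: [0.5684, -0.1701, 0.2451]
orientation: [2.251, 2.19, 0.001]
contact_force: [0.9, 0.6, 2.1]
grip_width: 0.0216
gripper_force: 120.5
```

```bash
python3 st.py;python3 - <<'E'
from h import *
o=r.get_obs();T=Ro.from_rotvec(o['orientation']);hk=lambda b:o['tcp_pos']+T.apply([-.130,b,.013]);print(hk(.02))
a=[]
for n,P in(('scene',[[.584,-.298,.252],hk(.0)]),('side',[[.584,-.298,.252],hk(0)])):
    f=r.grab_frame(n);p=proj(n,P);c=(p[0]-[50,45]).astype(int);q=cv2.resize(f[c[1]:c[1]+90,c[0]:c[0]+100],(400,360),interpolation=cv2.INTER_CUBIC)
    for v,col in zip(p,((0,255,0),(0,0,255))):cv2.circle(q,tuple(int(t) for t in (v-c+.5)*4),5,col,1)
    a.append(q)
cv2.imwrite('pics/p3.png',np.hstack(a))
E
```

```text
8.575 [ 0.5684 -0.1701  0.2451] 0.021576238968375853 [0.9 0.6 2.1] [-0.59 -0.21  0.1 ] [ 0.05  0.35  0.17  1.78 -0.07  1.02  0.22]
[ 0.58486061 -0.30060091  0.23210078]
```

View pics/p3.png

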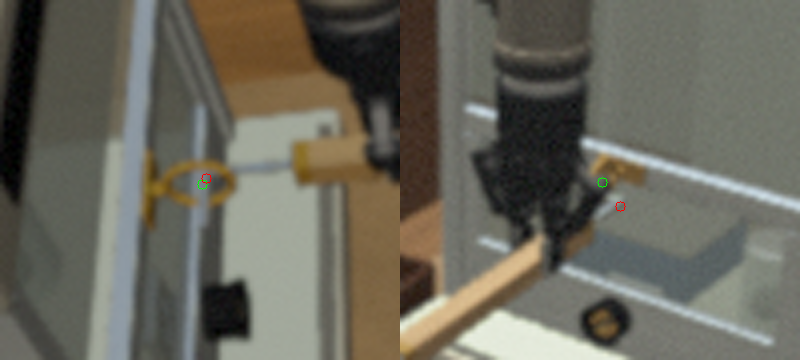

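The ring still sits about 10 mm high and the pole has tilted slightly in the grip. I'll keep pulling.

Request:
step_arm --moves '[{"rx": 0, "ry": 0, "rz": 0, "dx": 0, "dy": 0, "dz": 3, "gripper": -1}, {"rx": 0, "ry": 0, "rz": 0, "dx": 0, "dy": 0, "dz": 3, "gripper": -1}, {"rx": 0, "ry": 0, "rz": 0, "dx": 0, "dy": 0, "dz": 3, "gripper": -1}, {"rx": 0, "ry": 0, "rz": 0, "dx": 0, "dy": 0, "dz": 3, "gripper": -1}, {"rx": 0, "ry": 0, "rz": 0, "dx": 0, "dy": 0, "dz": 0, "gripper": -1}]'

```text
clock: 9.3
tcp_pos: [0.5678, -0.1704, 0.2326]
orientation: [2.252, 2.19, -0.0]
contact_force: [1.1, 0.9, 2.4]
grip_width: 0.0217
gripper_force: 120.6
```

```bash
python3 st.py
```

```text
9.3 [ 0.5678 -0.1704  0.2326] 0.021731221765930613 [1.1 0.9 2.4] [-0.68 -0.27  0.15] [ 0.05  0.36  0.17  1.79 -0.07  0.99  0.22]
```

```bash
cat > stud.py <<'E'
from h import *
def stud():
    out=[]
    for n in('side','scene'):
        p=proj(n,place([.5842,-.3325,-1.598],[[-.028,0,.095],[-.028,0,.105]]))
        f=r.grab_frame(n);m=(cv2.cvtColor(f,cv2.COLOR_BGR2GRAY)<50).astype(np.uint8)
        k,l,s,c=cv2.connectedComponentsWithStats(m)
        j=[i for i in range(1,k) if 15<s[i,4]<400 and np.linalg.norm(c[i]-p[0])<25]
        out.append((n,p.round(1).tolist(),[(c[i].round(1),s[i].tolist()) for i in j]))
    return out
if __name__=='__main__':
    for q in stud():print(q)
E
python3 stud.py
```

```text
('side', [[296.1, 168.3], [296.2, 166.1]], [(array([298.6, 166.6]), [293, 162, 11, 11, 49])])
('scene', [[140.2, 231.9], [139.4, 230.2]], [(array([134.7, 232.5]), [130, 226, 11, 15, 143])])
```

Request:
step_arm --moves '[{"rx": 0, "ry": 0, "rz": 0, "dx": 0, "dy": 0, "dz": 3, "gripper": -1}, {"rx": 0, "ry": 0, "rz": 0, "dx": 0, "dy": 0, "dz": 3, "gripper": -1}, {"rx": 0, "ry": 0, "rz": 0, "dx": 0, "dy": 0, "dz": 3, "gripper": -1}, {"rx": 0, "ry": 0, "rz": 0, "dx": 0, "dy": 0, "dz": 0, "gripper": -1}]'

```text
clock: 9.9
tcp_pos: [0.5676, -0.1701, 0.2234]
orientation: [-2.252, -2.19, 0.0]
contact_force: [1.1, 1.2, 1.5]
grip_width: 0.0217
gripper_force: 120.7
```

```bash
python3 st.py; python3 stud.py
```

```text
9.9 [ 0.5676 -0.1701  0.2234] 0.021654989765323183 [1.1 1.2 1.5] [-0.61 -0.2   0.09] [ 0.05  0.37  0.17  1.8  -0.08  0.98  0.23]
('side', [[296.1, 168.3], [296.2, 166.1]], [(array([298.3, 166.5]), [293, 162, 11, 11, 48])])
('scene', [[140.2, 231.9], [139.4, 230.2]], [(array([134.7, 232.5]), [130, 226, 11, 15, 143])])
```

Run:
```python
from h import *
def blob(f,p,r0=12):
    m=(cv2.cvtColor(f,cv2.COLOR_BGR2GRAY)<50).astype(np.uint8);k,l,s,c=cv2.connectedComponentsWithStats(m)
    return [(c[i].round(2).tolist(),s[i].tolist()) for i in range(1,k) if s[i,4]>15 and np.linalg.norm(c[i]-p)<r0]
im=cv2.imread('pics/p3.png')
for j,n in enumerate(('scene','side')):
    c=(proj(n,[.584,-.298,.252])[0]-[50,45]).astype(int)
    q=cv2.resize(im[:,400*j:400*j+400],(100,90),interpolation=cv2.INTER_AREA)
    pp={'scene':(225/4,308/4),'side':(206/4,322/4)}[n]
    print(n,'p3',c,[(np.add(b,c),s) for b,s in blob(q,pp)])
    g=cv2.resize(cv2.imread(f'pics/{n}0.png'),(512,384),interpolation=cv2.INTER_AREA)
    print('start',blob(g,{'scene':(123,197),'side':(300.5,125.7)}[n]))
    for s in(0,.17,.175,.18):print(s,proj(n,place([.5842,-.3325,-1.598],[-.028,0,.095+s])).round(1))
```

```text
scene p3 [ 79 155] [(array([134.71, 232.56]), [51, 71, 11, 15, 142])]
start [([118.28, 197.33], [112, 189, 14, 18, 206])]
0 [[140.2 231.9]]
0.17 [[125.3 198.3]]
0.175 [[124.8 197.2]]
0.18 [[124.3 196. ]]
side p3 [247  87] [(array([298.35, 166.44]), [46, 75, 11, 11, 48])]
start [([300.32, 125.2], [294, 120, 13, 12, 65])]
0 [[296.1 168.3]]
0.17 [[298.  128.2]]
0.175 [[298.1 126.9]]
0.18 [[298.2 125.7]]
```

The collar has not moved over the last 21 mm of hand travel, and total sash travel is about 0.175 m, so the sash is on its stop. I'll unhook: up a little, sideways, then back.

Request:
step_arm --moves '[{"rx": 0, "ry": 0, "rz": 0, "dx": 0, "dy": 0, "dz": -8, "gripper": -1}, {"rx": 0, "ry": 0, "rz": 0, "dx": 0, "dy": 0, "dz": -6, "gripper": -1}, {"rx": 0, "ry": 0, "rz": 0, "dx": 0, "dy": -15, "dz": 0, "gripper": -1}, {"rx": 0, "ry": 0, "rz": 0, "dx": 0, "dy": -20, "dz": 0, "gripper": -1}, {"rx": 0, "ry": 0, "rz": 0, "dx": 0, "dy": -20, "dz": 0, "gripper": -1}, {"rx": 0, "ry": 0, "rz": 0, "dx": 0, "dy": 0, "dz": 0, "gripper": -1}, {"rx": 0, "ry": 0, "rz": 0, "dx": 0, "dy": 0, "dz": 0, "gripper": -1}]'

```text
clock: 10.88
tcp_pos: [0.5129, -0.1687, 0.238]
orientation: [2.252, 2.19, 0.001]
contact_force: [0.7, -0.7, -3.4]
grip_width: 0.0215
gripper_force: 119.8
```

```bash
python3 st.py; python3 stud.py
```

```text
10.875 [ 0.5129 -0.1687  0.238 ] 0.021530785337500274 [ 0.7 -0.7 -3.4] [-0.14 -0.   -0.03] [ 0.06  0.27  0.18  1.91 -0.06  0.97  0.23]
('side', [[296.1, 168.3], [296.2, 166.1]], [(array([298.8, 167. ]), [293, 163, 11, 10, 39])])
('scene', [[140.2, 231.9], [139.4, 230.2]], [(array([134.8, 232.5]), [130, 226, 11, 15, 142])])
```

Request:
step_arm --moves '[{"rx": 0, "ry": 0, "rz": 0, "dx": 40, "dy": 0, "dz": -10, "gripper": -1}, {"rx": 0, "ry": 0, "rz": 0, "dx": 40, "dy": 10, "dz": -15, "gripper": -1}, {"rx": 0, "ry": 0, "rz": 0, "dx": 30, "dy": 20, "dz": -15, "gripper": -1}, {"rx": 0, "ry": -10.5, "rz": 0, "dx": 0, "dy": 20, "dz": 0, "gripper": -1}, {"rx": 0, "ry": -10.5, "rz": 0, "dx": 0, "dy": 15, "dz": 0, "gripper": -1}, {"rx": -9.3, "ry": 0, "rz": 3.6, "dx": 0, "dy": 0, "dz": 0, "gripper": -1}, {"rx": -9.3, "ry": 0, "rz": 3.6, "dx": 0, "dy": 0, "dz": 0, "gripper": -1}, {"rx": -9.3, "ry": 0, "rz": 3.6, "dx": 0, "dy": 0, "dz": 0, "gripper": -1}, {"rx": -9.3, "ry": 0, "rz": 3.6, "dx": 0, "dy": 0, "dz": 0, "gripper": -1}, {"rx": 0, "ry": 0, "rz": 0, "dx": 0, "dy": 0, "dz": 0, "gripper": -1}, {"rx": 0, "ry": 0, "rz": 0, "dx": 0, "dy": 0, "dz": 0, "gripper": -1}]'

```text
clock: 12.35
tcp_pos: [0.5825, -0.0641, 0.2791]
orientation: [1.848, 1.582, 0.212]
contact_force: [0.9, 0.2, -1.8]
grip_width: 0.0214
gripper_force: 119.9
```

```bash
python3 st.py; python3 -c "
from h import *
print(Ro.from_rotvec(r.get_obs()['orientation']).as_matrix().round(3))"
```

```text
12.35 [ 0.5825 -0.0641  0.2791] 0.021448344990100753 [ 0.9  0.2 -1.8] [0.49 0.92 0.03] [-0.5   0.12  0.25  2.19  1.04  0.6  -1.24]
[[ 0.246  0.81   0.533]
 [ 0.921 -0.024 -0.388]
 [-0.301  0.586 -0.752]]
```

Request:
step_arm --moves '[{"rx": 9.3, "ry": 0, "rz": -3.6, "dx": 0, "dy": 0, "dz": 0, "gripper": -1}, {"rx": 9.3, "ry": 0, "rz": -3.6, "dx": 0, "dy": 0, "dz": 0, "gripper": -1}, {"rx": 9.3, "ry": 0, "rz": -3.6, "dx": 0, "dy": 0, "dz": 0, "gripper": -1}, {"rx": 9.3, "ry": 0, "rz": -3.6, "dx": 0, "dy": 0, "dz": 0, "gripper": -1}, {"rx": 0, "ry": 10.5, "rz": 0, "dx": 0, "dy": 0, "dz": 0, "gripper": -1}, {"rx": 0, "ry": 10.5, "rz": 0, "dx": 0, "dy": 0, "dz": 0, "gripper": -1}, {"rx": 0, "ry": 0, "rz": 10, "dx": 0, "dy": 0, "dz": 0, "gripper": -1}, {"rx": 0, "ry": 0, "rz": 10, "dx": 0, "dy": 0, "dz": 0, "gripper": -1}, {"rx": 0, "ry": 0, "rz": 10, "dx": 0, "dy": 0, "dz": 0, "gripper": -1}, {"rx": 0, "ry": 0, "rz": 10, "dx": 0, "dy": 0, "dz": 0, "gripper": -1}, {"rx": 0, "ry": 0, "rz": 10, "dx": 0, "dy": 0, "dz": 0, "gripper": -1}, {"rx": 0, "ry": 0, "rz": 10, "dx": 0, "dy": 0, "dz": 0, "gripper": -1}, {"rx": 0, "ry": 0, "rz": 10, "dx": 0, "dy": 0, "dz": 0, "gripper": -1}, {"rx": 0, "ry": 0, "rz": 10, "dx": 0, "dy": 0, "dz": 0, "gripper": -1}, {"rx": 0, "ry": 0, "rz": 10, "dx": 0, "dy": 0, "dz": 0, "gripper": -1}, {"rx": 0, "ry": 0, "rz": 0, "dx": 0, "dy": 0, "dz": 0, "gripper": -1}]'

```text
clock: 14.35
tcp_pos: [0.5836, -0.0669, 0.2796]
orientation: [3.122, -0.064, -0.016]
contact_force: [-0.2, -0.0, -2.9]
grip_width: 0.0218
gripper_force: 119.8
```

```bash
python3 st.py
python3 - <<'E'
from h import *
o=r.get_obs();R=Ro.from_rotvec(o['orientation']);print(R.as_matrix().round(3))
# estimate pole tilt: wood handle pixels in side view vs predicted for tilts
Ts=o['tcp_pos'];a=[]
f=r.grab_frame('side');g=r.grab_frame('scene')
for n,im in(('side',f),('scene',g)):
    for t in(8,12,16):
        d=R.apply([np.cos(np.radians(t)),0,np.sin(np.radians(t))]) # key dir
        c=Ts+R.apply([0,0,.013])
        P=[c+d*.235,c+d*.190,c-d*.070]
        for p,col in zip(proj(n,P),((0,0,255),(0,255,0),(255,0,0))):cv2.circle(im,tuple(int(v) for v in p),2,col,1)
u=proj('side',Ts)[0].astype(int);v=proj('scene',Ts)[0].astype(int)
print(u,v)
def cr(im,c):
    x=min(max(c[0]-80,0),352);y=min(max(c[1]-70,0),234);return cv2.resize(im[y:y+150,x:x+160],(400,375),interpolation=cv2.INTER_CUBIC)
cv2.imwrite('pics/p4.png',np.hstack([cr(g,v),cr(f,u)]))
E
```

```text
14.35 [ 0.5836 -0.0669  0.2796] 0.02175969637161281 [-0.2 -0.  -2.9] [0.08 0.15 0.04] [-0.35  0.33  0.44  1.76 -0.14  1.1  -1.48]
[[ 0.999 -0.041 -0.011]
 [-0.041 -0.999 -0.019]
 [-0.01   0.019 -1.   ]]
[259 149] [216 181]
```

View pics/p4.png

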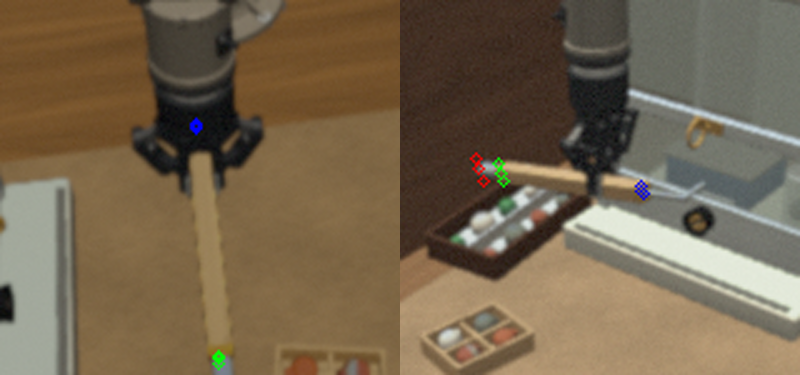

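The key end sits about 10° low in the grip: key tip at side (483,165), between the 8° and 12° markers. I'll level the pole, lower it and lay it down.

Request:
step_arm --moves '[{"rx": 0, "ry": 0, "rz": 0, "dx": -8, "dy": 11, "dz": 50, "gripper": -1}, {"rx": 0, "ry": 0, "rz": 0, "dx": -8, "dy": 11, "dz": 50, "gripper": -1}, {"rx": 0, "ry": 0, "rz": 0, "dx": -8, "dy": 11, "dz": 50, "gripper": -1}, {"rx": 0, "ry": 10, "rz": 0, "dx": 0, "dy": 0, "dz": 35, "gripper": -1}, {"rx": 0, "ry": 0, "rz": 0, "dx": -5, "dy": 0, "dz": 30, "gripper": -1}, {"rx": 0, "ry": 0, "rz": 0, "dx": -3, "dy": 0, "dz": 20, "gripper": -1}, {"rx": 0, "ry": 0, "rz": 0, "dx": -1, "dy": 0, "dz": 8, "gripper": -1}, {"rx": 0, "ry": 0, "rz": 0, "dx": 0, "dy": 0, "dz": 0, "gripper": -1}, {"rx": 0, "ry": 0, "rz": 0, "dx": 0, "dy": 0, "dz": 0, "gripper": -1}]'

```text
clock: 15.58
tcp_pos: [0.5554, -0.1039, 0.0402]
orientation: [3.11, -0.065, 0.23]
contact_force: [0.1, 0.9, -3.2]
grip_width: 0.0216
gripper_force: 119.8
```

```bash
python3 st.py
```

```text
15.575 [ 0.5554 -0.1039  0.0402] 0.021581437335360845 [ 0.1  0.9 -3.2] [0.02 0.43 0.02] [-0.15  0.56  0.27  2.09 -0.35  0.38 -1.23]
```

Request:
step_arm --moves '[{"rx": 0, "ry": 0, "rz": 0, "dx": -1, "dy": 0, "dz": 6, "gripper": -1}, {"rx": 0, "ry": 0, "rz": 0, "dx": 0, "dy": 0, "dz": 3, "gripper": -1}, {"rx": 0, "ry": 0, "rz": 0, "dx": 0, "dy": 0, "dz": 2, "gripper": -1}, {"rx": 0, "ry": 0, "rz": 0, "dx": 0, "dy": 0, "dz": 0, "gripper": -1}]'

```text
clock: 16.08
tcp_pos: [0.5557, -0.1042, 0.0288]
orientation: [3.11, -0.066, 0.229]
contact_force: [-3.5, 0.1, 4.6]
grip_width: 0.0215
gripper_force: 120.6
```

```bash
python3 st.py
```

```text
16.075 [ 0.5557 -0.1042  0.0288] 0.02151705802791177 [-3.5  0.1  4.6] [ 0.14 -0.41  0.11] [-0.13  0.58  0.25  2.09 -0.35  0.36 -1.22]
```

Request:
step_arm --moves '[{"rx": 0, "ry": 0, "rz": 0, "dx": 0, "dy": 0, "dz": 0, "gripper": 1}, {"rx": 0, "ry": 0, "rz": 0, "dx": 0, "dy": 0, "dz": 0, "gripper": 1}, {"rx": 0, "ry": 0, "rz": 0, "dx": 0, "dy": 0, "dz": 0, "gripper": 1}, {"rx": 0, "ry": 0, "rz": 0, "dx": 0, "dy": 0, "dz": 0, "gripper": 1}, {"rx": 0, "ry": 0, "rz": 0, "dx": 0, "dy": 0, "dz": -40, "gripper": 1}, {"rx": 0, "ry": 0, "rz": 0, "dx": 0, "dy": 0, "dz": -50, "gripper": 1}, {"rx": 0, "ry": -8.5, "rz": 0, "dx": -30, "dy": 0, "dz": -50, "gripper": 1}, {"rx": 0, "ry": 0, "rz": 0, "dx": -30, "dy": 0, "dz": -50, "gripper": 1}, {"rx": 0, "ry": 0, "rz": 0, "dx": 0, "dy": 0, "dz": 0, "gripper": 1}, {"rx": 0, "ry": 0, "rz": 0, "dx": 0, "dy": 0, "dz": 0, "gripper": 1}]'

```text
clock: 17.32
tcp_pos: [0.4754, -0.0967, 0.2122]
orientation: [3.122, -0.068, -0.004]
contact_force: [-0.4, -0.2, 0.8]
grip_width: 0.0852
gripper_force: 0.0
```

```bash
python3 st.py
cat > rect.py <<'E'
from h import *
def rect(n,x0=.38,y0=-.22,w=.5,hh=.22,z=.024,s=1000):
    C=np.float64([[x0,y0,z],[x0+w,y0,z],[x0+w,y0+hh,z],[x0,y0+hh,z]])
    f=r.grab_frame(n);H=cv2.getPerspectiveTransform(proj(n,C).astype(np.float32),((C[:,:2]-[x0,y0])*s).astype(np.float32))
    g=cv2.warpPerspective(f,H,(int(w*s),int(hh*s)));return f,g
if __name__=='__main__':
    for n in('scene','side','wrist'):
        f,g=rect(n);cv2.imwrite(f'pics/r_{n}.png',g);h=cv2.cvtColor(g,cv2.COLOR_BGR2HSV)
        v=g[:,:,2].astype(int);print(n,'R pct',np.percentile(v,[5,50,95]))
        m=((v>np.percentile(v,50)+35)&(h[...,1]>60)&(h[...,1]<170)).astype(np.uint8)
        k,l,s,c=cv2.connectedComponentsWithStats(m)
        for j in np.argsort(-s[1:,4])[:3]+1:
            q=cv2.minAreaRect(np.argwhere(l==j)[:,::-1].astype(np.float32));print(np.array(q[0])/1e3+[.38,-.22],q[1],q[2],s[j,4])
E
python3 rect.py
```

```text
17.325 [ 0.4754 -0.0967  0.2122] 0.08518726243774065 [-0.4 -0.2  0.8] [ 0.09  0.03 -0.02] [-0.37  0.22  0.49  2.07 -0.11  0.88 -1.42]
scene R pct [115. 128. 148.]
side R pct [ 57. 175. 195.]
[ 0.61409877 -0.10545054] (16.53502655029297, 234.54705810546875) 87.24089050292969 3048
wrist R pct [  0.   0. 140.]
[ 0.50049998 -0.11050002] (240.99996948242188, 218.99996948242188) 0.0 51225
[ 0.391 -0.209] (2.8284270763397217, 0.0) -135.0 3
[ 0.3875 -0.2115] (1.4142135381698608, 0.0) -135.0 2
```

Request:
step_arm --moves '[{"rx": 0, "ry": 0, "rz": -10, "dx": 0, "dy": 0, "dz": 0, "gripper": 1}, {"rx": 0, "ry": 0, "rz": -10, "dx": 0, "dy": 0, "dz": 0, "gripper": 1}, {"rx": 0, "ry": 0, "rz": -10, "dx": 0, "dy": 0, "dz": 0, "gripper": 1}, {"rx": 0, "ry": 0, "rz": -10, "dx": 0, "dy": 0, "dz": 0, "gripper": 1}, {"rx": 0, "ry": 0, "rz": -10, "dx": 0, "dy": 0, "dz": 0, "gripper": 1}, {"rx": 0, "ry": 0, "rz": -10, "dx": 0, "dy": 0, "dz": 0, "gripper": 1}, {"rx": 0, "ry": 0, "rz": -10, "dx": 0, "dy": 0, "dz": 0, "gripper": 1}, {"rx": 0, "ry": 0, "rz": -10, "dx": 0, "dy": 0, "dz": 0, "gripper": 1}, {"rx": 0, "ry": 0, "rz": -10, "dx": 0, "dy": 0, "dz": 0, "gripper": 1}, {"rx": 0, "ry": 0, "rz": -10, "dx": 0, "dy": 0, "dz": 0, "gripper": 1}, {"rx": 0, "ry": 0, "rz": -10, "dx": 0, "dy": 0, "dz": 0, "gripper": 1}, {"rx": 0, "ry": 0, "rz": -10, "dx": 0, "dy": 0, "dz": 0, "gripper": 1}, {"rx": 0, "ry": 0, "rz": -10, "dx": 0, "dy": 0, "dz": 0, "gripper": 1}, {"rx": 0, "ry": 0, "rz": -10, "dx": 0, "dy": 0, "dz": 0, "gripper": 1}, {"rx": 0, "ry": 0, "rz": -10, "dx": 0, "dy": 0, "dz": 0, "gripper": 1}, {"rx": 0, "ry": 0, "rz": -10, "dx": 0, "dy": 0, "dz": 0, "gripper": 1}, {"rx": 0, "ry": 0, "rz": -10, "dx": 0, "dy": 0, "dz": 0, "gripper": 1}, {"rx": 0, "ry": 0, "rz": -10, "dx": 0, "dy": 0, "dz": 0, "gripper": 1}, {"rx": 0, "ry": 0, "rz": 0, "dx": 0, "dy": 0, "dz": 0, "gripper": 1}, {"rx": 0, "ry": 0, "rz": 0, "dx": 0, "dy": 0, "dz": 0, "gripper": 1}]'

```text
clock: 19.98
tcp_pos: [0.4752, -0.0971, 0.2117]
orientation: [-0.074, -3.136, 0.03]
contact_force: [0.1, -0.0, 0.6]
grip_width: 0.0853
gripper_force: 0.0
```

```bash
python3 st.py
python3 - <<'E'
from h import *
y=np.radians(-2.6);d=np.array([np.cos(y),np.sin(y),0])  # key direction
def R(lean):
    B=Ro.from_matrix(np.c_[-d,[-d[1],d[0],0],[0,0,-1]]);return B*Ro.from_euler('y',-lean,degrees=True)
print(R(0).as_matrix().round(2).tolist())
print('rot0',delta([.616,-.106,.06],R(0)));
q=dict(r.get_obs(),orientation=R(18).as_rotvec());print('lean18',delta([.613,-.106,.028],R(18)),delta([.613,-.106,.028],cur=q),delta([.613,-.106,.1],cur=q))
E
```

```text
19.975 [ 0.4752 -0.0971  0.2117] 0.08533517497965733 [ 0.1 -0.   0.6] [ 0.01 -0.    0.  ] [0.05 0.22 0.01 2.04 0.02 0.89 1.57]
[[-1.0, 0.05, 0.0], [0.05, 1.0, 0.0], [0.0, 0.0, -1.0]]
rot0 (array([-141.6,    0.7,  151.2]), array([-1.1, -0.2, -0.1]))
lean18 (array([-138.7,    1.2,  183.2]), array([ -1.1, -18.2,   0.1])) (array([-74.5,  -2.6, 217.4]), array([0., 0., 0.])) (array([-96.8,  -2.6, 148.9]), array([0., 0., 0.]))
```

Request:
step_arm --moves '[{"rx": -1.1, "ry": 0, "rz": 0, "dx": -45, "dy": 1, "dz": 25, "gripper": 1}, {"rx": 0, "ry": 0, "rz": 0, "dx": -47, "dy": 0, "dz": 35, "gripper": 1}, {"rx": 0, "ry": 0, "rz": 0, "dx": -47, "dy": 0, "dz": 40, "gripper": 1}, {"rx": 0, "ry": -9, "rz": 0, "dx": 0, "dy": 0, "dz": 0, "gripper": 1}, {"rx": 0, "ry": -9, "rz": 0, "dx": 0, "dy": 0, "dz": 0, "gripper": 1}, {"rx": 0, "ry": 0, "rz": 0, "dx": 12, "dy": 0, "dz": 36, "gripper": 1}, {"rx": 0, "ry": 0, "rz": 0, "dx": 8, "dy": 0, "dz": 25, "gripper": 1}, {"rx": 0, "ry": 0, "rz": 0, "dx": 0, "dy": 0, "dz": 0, "gripper": 1}, {"rx": 0, "ry": 0, "rz": 0, "dx": 0, "dy": 0, "dz": 0, "gripper": 1}]'

```text
clock: 21.1
tcp_pos: [0.6144, -0.1027, 0.0487]
orientation: [0.063, 2.828, -0.01]
contact_force: [1.1, -0.5, -0.3]
grip_width: 0.0851
gripper_force: 0.0
```

```bash
python3 st.py
python3 - <<'E'
from h import *
print(delta([.613,-.106,.028]),Ro.from_rotvec(r.get_obs()['orientation']).as_matrix().round(3))
E
```

```text
21.1 [ 0.6144 -0.1027  0.0487] 0.0851489368639129 [ 1.1 -0.5 -0.3] [ 0.01  0.31 -0.03] [ 0.08  0.56 -0.01  2.05 -0.01  0.22  1.6 ]
(array([ 7.6, -3.4, 19.3]), array([0., 0., 0.])) [[-0.951  0.045  0.307]
 [ 0.043  0.999 -0.014]
 [-0.308 -0.    -0.951]]
```

Request:
step_arm --moves '[{"rx": 0, "ry": 4, "rz": 0, "dx": 0, "dy": -3, "dz": 0, "gripper": 1}, {"rx": 0, "ry": 0, "rz": 0, "dx": 4, "dy": 0, "dz": 12, "gripper": 1}, {"rx": 0, "ry": 0, "rz": 0, "dx": 3, "dy": 0, "dz": 9, "gripper": 1}, {"rx": 0, "ry": 0, "rz": 0, "dx": 0, "dy": 0, "dz": 0, "gripper": 1}, {"rx": 0, "ry": 0, "rz": 0, "dx": 0, "dy": 0, "dz": 0, "gripper": -1}, {"rx": 0, "ry": 0, "rz": 0, "dx": 0, "dy": 0, "dz": 0, "gripper": -1}, {"rx": 0, "ry": 0, "rz": 0, "dx": 0, "dy": 0, "dz": 0, "gripper": -1}, {"rx": 0, "ry": 0, "rz": 0, "dx": 0, "dy": 0, "dz": 0, "gripper": -1}, {"rx": 0, "ry": 0, "rz": 0, "dx": 0, "dy": 0, "dz": 0, "gripper": -1}, {"rx": 0, "ry": 0, "rz": 0, "dx": 0, "dy": 0, "dz": 0, "gripper": -1}]' --grip_force 120

```text
clock: 22.35
tcp_pos: [0.6121, -0.1057, 0.0266]
orientation: [0.064, 2.898, -0.008]
contact_force: [-2.0, 0.8, 5.8]
grip_width: 0.0217
gripper_force: 118.4
```

```bash
python3 st.py
python3 - <<'E'
from h import *
o=r.get_obs();R=Ro.from_rotvec(o['orientation']);np.savez('grasp.npz',p=o['tcp_pos'],R=R.as_matrix())
# key in tool frame, from pole pose on bench
y=np.radians(-2.6);d=np.array([np.cos(y),np.sin(y),0]);
t=R.inv().apply(np.array([.616,-.106,.012])+.175*d-o['tcp_pos']);print('key tool',t,'axis tool',R.inv().apply(d),'bladewidth dir',R.inv().apply([-d[1],d[0],0]))
E
```

```text
22.35 [ 0.6121 -0.1057  0.0266] 0.02167976988951652 [-2.   0.8  5.8] [0.07 0.42 0.03] [ 0.08  0.61 -0.01  2.01 -0.    0.28  1.61]
key tool [-0.17019903 -0.00035959  0.05719752] axis tool [-0.97065876 -0.00138148  0.2404572 ] bladewidth dir [-1.45739908e-03  9.99998928e-01 -1.37879607e-04]
```

Request:
step_arm --moves '[{"rx": 0, "ry": 0, "rz": 0, "dx": -5, "dy": 0, "dz": -20, "gripper": -1}, {"rx": 0, "ry": 0, "rz": 0, "dx": -11, "dy": 20, "dz": -44, "gripper": -1}, {"rx": 0, "ry": 0, "rz": 0, "dx": -11, "dy": 25, "dz": -44, "gripper": -1}, {"rx": 0, "ry": 0, "rz": 0, "dx": -10, "dy": 20, "dz": -42, "gripper": -1}, {"rx": 2.4, "ry": 0, "rz": 9.7, "dx": 0, "dy": 0, "dz": 0, "gripper": -1}, {"rx": 2.4, "ry": 0, "rz": 9.7, "dx": 0, "dy": 0, "dz": 0, "gripper": -1}, {"rx": 2.4, "ry": 0, "rz": 9.7, "dx": 0, "dy": 0, "dz": 0, "gripper": -1}, {"rx": 2.4, "ry": 0, "rz": 9.7, "dx": 0, "dy": 0, "dz": 0, "gripper": -1}, {"rx": 2.4, "ry": 0, "rz": 9.7, "dx": 0, "dy": 0, "dz": 0, "gripper": -1}, {"rx": 2.4, "ry": 0, "rz": 9.7, "dx": 0, "dy": 0, "dz": 0, "gripper": -1}, {"rx": 2.4, "ry": 0, "rz": 9.7, "dx": 0, "dy": 0, "dz": 0, "gripper": -1}, {"rx": 2.4, "ry": 0, "rz": 9.7, "dx": 0, "dy": 0, "dz": 0, "gripper": -1}, {"rx": 2.1, "ry": 0, "rz": 8.6, "dx": 0, "dy": 0, "dz": 0, "gripper": -1}, {"rx": 0, "ry": 0, "rz": 0, "dx": 0, "dy": 0, "dz": 0, "gripper": -1}, {"rx": 0, "ry": 0, "rz": 0, "dx": 0, "dy": 0, "dz": 0, "gripper": -1}]'

```text
clock: 24.22
tcp_pos: [0.6142, -0.0405, 0.18]
orientation: [2.114, 2.073, -0.259]
contact_force: [-0.5, -0.5, -2.7]
grip_width: 0.0214
gripper_force: 118.2
```

```bash
python3 st.py
cat > key.py <<'E'
from h import *
kt=np.array([-.9707,0,.2403]);key_t=np.array([-.1702,-.0004,.0572]);wt=np.array([0,1.,0])
YAW=-1.597;d=np.array([np.cos(YAW),np.sin(YAW),0]);left=np.array([-d[1],d[0],0]);up=np.array([0,0,1.])
STUD=np.array([.5842,-.3325,0])-.022*d+[0,0,.095]
def Rt(a): # a: slot angle from level (right end up positive)
    w=np.cos(a)*left-np.sin(a)*up
    return Ro.from_matrix(np.c_[d,w,np.cross(d,w)]@np.c_[kt,wt,np.cross(kt,wt)].T)
def tcp(a,off,stud=STUD): return stud-off*d-Rt(a).apply(key_t)
def steps(o,a,off,stud=STUD):
    "rotation wanted, and shift in CURRENT tool axes and in FINAL tool axes"
    R=Rt(a);print('rot',delta(tcp(a,off,stud),R,o)[1],'shift cur',delta(tcp(a,off,stud),cur=o)[0],'shift final',delta(tcp(a,off,stud),cur=dict(o,orientation=R.as_rotvec()))[0])
def where(o):
    R=Ro.from_rotvec(o['orientation']);k=o['tcp_pos']+R.apply(key_t)-STUD;w=R.apply(wt)
    print('key rel stud (in,left,up) mm',(np.array([k@d,k@left,k[2]])*1e3).round(1),'slot ang',np.arctan2(-w[2],w@left).round(3),'axis err',R.apply(kt).round(3)-d.round(3))
E
python3 - <<'E'
from key import *
o=r.get_obs();where(o);steps(o,0,.05);steps(o,.66,.05);print(STUD,tcp(.66,.05))
E
```

```text
24.225 [ 0.6142 -0.0405  0.18  ] 0.021425088597671085 [-0.5 -0.5 -2.7] [ 0.44 -0.05 -0.08] [-0.56  0.52  0.56  1.81 -0.03  0.91 -0.06]
key rel stud (in,left,up) mm [-91.7  23.1  70.4] slot ang 0.001 axis err [0.006 0.    0.   ]
rot [0.  0.  0.4] shift cur [-23.4 -22.1  78.3] shift final [-23.6 -21.9  78.3]
rot [36.7  0.1 -8.7] shift cur [-22.7 -13.3  81.5] shift final [-24.6  34.9  74.3]
[ 0.58477641 -0.31050755  0.095     ] [ 0.60005489 -0.0818713   0.10630836]
```

Request:
step_arm --moves '[{"rx": 9.2, "ry": 0, "rz": -2.2, "dx": 0, "dy": 0, "dz": 0, "gripper": -1}, {"rx": 9.2, "ry": 0, "rz": -2.2, "dx": 0, "dy": 0, "dz": 0, "gripper": -1}, {"rx": 9.2, "ry": 0, "rz": -2.2, "dx": 0, "dy": 0, "dz": 0, "gripper": -1}, {"rx": 9.1, "ry": 0, "rz": -2.1, "dx": 0, "dy": 0, "dz": 0, "gripper": -1}, {"rx": 0, "ry": 0, "rz": 0, "dx": -8, "dy": 12, "dz": 25, "gripper": -1}, {"rx": 0, "ry": 0, "rz": 0, "dx": -8, "dy": 12, "dz": 25, "gripper": -1}, {"rx": 0, "ry": 0, "rz": 0, "dx": -8, "dy": 11, "dz": 24, "gripper": -1}, {"rx": 0, "ry": 0, "rz": 0, "dx": 0, "dy": 0, "dz": 0, "gripper": -1}, {"rx": 0, "ry": 0, "rz": 0, "dx": 0, "dy": 0, "dz": 0, "gripper": -1}]'

```text
clock: 25.35
tcp_pos: [0.6015, -0.0809, 0.1076]
orientation: [-1.858, -1.963, 0.879]
contact_force: [0.3, 0.2, -1.8]
grip_width: 0.0214
gripper_force: 118.6
```

```bash
python3 st.py
python3 - <<'E'
from key import *
o=r.get_obs();where(o);steps(o,.66,.015)
R=Ro.from_rotvec(o['orientation']);k=o['tcp_pos']+R.apply(key_t);w=R.apply(wt)*.010;a=[]
for n in('scene','side'):
    f=r.grab_frame(n);P=[STUD,k,k+w,k-w,k-d*.045];p=proj(n,P);c=(p[0]*.5+p[1]*.5-[32,38]).astype(int);s=6.25
    q=cv2.resize(f[c[1]:c[1]+76,c[0]:c[0]+64],(400,475),interpolation=cv2.INTER_CUBIC)
    for v,col in zip(p,((0,255,0),(0,0,255),(255,0,0),(255,0,0),(255,0,255))):cv2.circle(q,tuple(int(t) for t in (v-c+.5)*s),4,col,1)
    a.append(q)
cv2.imwrite('pics/p5.png',np.hstack(a))
E
```

```text
25.35 [ 0.6015 -0.0809  0.1076] 0.021367039326478297 [ 0.3  0.2 -1.8] [ 0.39 -1.03 -0.02] [-0.33  0.92  0.47  1.4  -0.09  1.53  0.17]
key rel stud (in,left,up) mm [-51.    1.2   1.5] slot ang 0.657 axis err [-0.002  0.     0.001]
rot [ 0.2  0.  -0.2] shift cur [-34.5  -0.2  10.5] shift final [-34.5  -0.3  10.5]
```

View pics/p5.png

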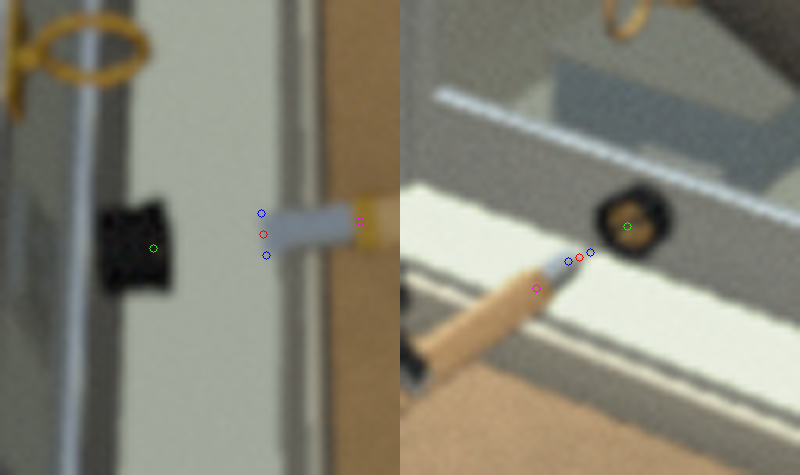

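The pole and stud overlays agree to about 1 to 2 mm: in the scene view the tip is at (268,231) against (263,234) predicted, and the collar centre row is 247 against 248. I'll advance, feeling the force.

Request:
step_arm --moves '[{"rx": 0, "ry": 0, "rz": 0, "dx": -18, "dy": 0, "dz": 6, "gripper": -1}, {"rx": 0, "ry": 0, "rz": 0, "dx": -16.5, "dy": 0, "dz": 4.5, "gripper": -1}, {"rx": 0, "ry": 0, "rz": 0, "dx": 0, "dy": 0, "dz": 0, "gripper": -1}, {"rx": 0, "ry": 0, "rz": 0, "dx": 0, "dy": 0, "dz": 0, "gripper": -1}]'

```text
clock: 25.95
tcp_pos: [0.5985, -0.1174, 0.1053]
orientation: [-1.858, -1.96, 0.88]
contact_force: [-1.4, 0.9, -2.5]
grip_width: 0.0212
gripper_force: 118.6
```

```bash
echo 'from key import *
o=r.get_obs();where(o);print(o["clock"],"F",o["contact_force"].round(1),"M",o["moment"].round(2),o["joints"].round(2))' > w.py; python3 w.py
```

```text
key rel stud (in,left,up) mm [-14.5  -1.1  -0.7] slot ang 0.658 axis err [-0.003  0.     0.002]
25.95 F [-1.4  0.9 -2.5] M [ 0.5  -0.98 -0.03] [-0.29  0.93  0.48  1.41 -0.07  1.51  0.21]
```

Request:
step_arm --moves '[{"rx": 0, "ry": 0, "rz": 0, "dx": -4, "dy": 0, "dz": -0.2, "gripper": -1}, {"rx": 0, "ry": 0, "rz": 0, "dx": -4, "dy": 0, "dz": 1, "gripper": -1}, {"rx": 0, "ry": 0, "rz": 0, "dx": -3, "dy": 0, "dz": 0.7, "gripper": -1}, {"rx": 0, "ry": 0, "rz": 0, "dx": 0, "dy": 0, "dz": 0, "gripper": -1}, {"rx": 0, "ry": 0, "rz": 0, "dx": 0, "dy": 0, "dz": 0, "gripper": -1}]'

```text
clock: 26.58
tcp_pos: [0.599, -0.1283, 0.1063]
orientation: [-1.858, -1.961, 0.881]
contact_force: [0.8, 0.0, -2.5]
grip_width: 0.0214
gripper_force: 118.6
```

```bash
python3 w.py
```

```text
key rel stud (in,left,up) mm [-3.5 -0.3  0.4] slot ang 0.658 axis err [-0.003  0.     0.002]
26.575 F [ 0.8  0.  -2.5] M [ 0.41 -0.98 -0.01] [-0.28  0.93  0.48  1.4  -0.06  1.51  0.23]
```

Request:
step_arm --moves '[{"rx": 0, "ry": 0, "rz": 0, "dx": -3, "dy": 0, "dz": 0.7, "gripper": -1}, {"rx": 0, "ry": 0, "rz": 0, "dx": -2, "dy": 0, "dz": 0.5, "gripper": -1}, {"rx": 0, "ry": 0, "rz": 0, "dx": 0, "dy": 0, "dz": 0, "gripper": -1}]'

```text
clock: 26.95
tcp_pos: [0.5987, -0.134, 0.1064]
orientation: [-1.859, -1.96, 0.881]
contact_force: [-1.0, -0.3, -2.8]
grip_width: 0.0214
gripper_force: 118.6
```

```bash
python3 w.py
```

```text
key rel stud (in,left,up) mm [ 2.1 -0.5  0.6] slot ang 0.658 axis err [-0.003  0.     0.003]
26.95 F [-1.  -0.3 -2.8] M [ 0.43 -1.01  0.01] [-0.27  0.93  0.48  1.4  -0.06  1.51  0.23]
```

Request:
step_arm --moves '[{"rx": 0, "ry": 0, "rz": 0, "dx": -2, "dy": 0, "dz": 0.5, "gripper": -1}, {"rx": 0, "ry": 0, "rz": 0, "dx": 0, "dy": 0, "dz": 0, "gripper": -1}]'

```text
clock: 27.2
tcp_pos: [0.5987, -0.1359, 0.1064]
orientation: [-1.858, -1.96, 0.881]
contact_force: [0.2, 0.3, -3.6]
grip_width: 0.0214
gripper_force: 118.6
```

```bash
python3 w.py
```

```text
key rel stud (in,left,up) mm [ 4.  -0.4  0.6] slot ang 0.658 axis err [-0.003  0.     0.003]
27.2 F [ 0.2  0.3 -3.6] M [ 0.41 -1.02 -0.01] [-0.27  0.93  0.48  1.4  -0.06  1.51  0.23]
```

Request:
step_arm --moves '[{"rx": 0, "ry": 0, "rz": 0, "dx": -2, "dy": 0, "dz": 0.5, "gripper": -1}, {"rx": 0, "ry": 0, "rz": 0, "dx": 0, "dy": 0, "dz": 0, "gripper": -1}]'

```text
clock: 27.45
tcp_pos: [0.5987, -0.1378, 0.1064]
orientation: [-1.858, -1.961, 0.881]
contact_force: [-0.3, 0.0, -2.1]
grip_width: 0.0212
gripper_force: 118.7
```

```bash
python3 w.py
```

```text
key rel stud (in,left,up) mm [ 6.  -0.4  0.5] slot ang 0.658 axis err [-0.003  0.     0.003]
27.45 F [-0.3  0.  -2.1] M [ 0.41 -1.    0.04] [-0.27  0.93  0.48  1.4  -0.06  1.5   0.24]
```

Request:
step_arm --moves '[{"rx": 0, "ry": 0, "rz": 0, "dx": -2, "dy": 0, "dz": 0.5, "gripper": -1}, {"rx": 0, "ry": 0, "rz": 0, "dx": 0, "dy": 0, "dz": 0, "gripper": -1}]'

```text
clock: 27.7
tcp_pos: [0.5987, -0.1389, 0.1063]
orientation: [-1.857, -1.961, 0.88]
contact_force: [0.1, 4.2, -2.3]
grip_width: 0.0215
gripper_force: 118.9
```

```bash
python3 w.py
```

```text
key rel stud (in,left,up) mm [ 7.  -0.2  0.2] slot ang 0.658 axis err [-0.003  0.     0.001]
27.7 F [ 0.1  4.2 -2.3] M [ 0.94 -0.91 -0.53] [-0.27  0.93  0.48  1.4  -0.06  1.5   0.24]
```

Contact came at +7 mm with 4 N, so the blade is seated on the slot bottom. I'll press in.

Request:
step_arm --moves '[{"rx": 0, "ry": 0, "rz": 0, "dx": -2.9, "dy": 0, "dz": 0.7, "gripper": -1}, {"rx": 0, "ry": 0, "rz": 0, "dx": -2.9, "dy": 0, "dz": 0.7, "gripper": -1}, {"rx": 0, "ry": 0, "rz": 0, "dx": -2.9, "dy": 0, "dz": 0.7, "gripper": -1}, {"rx": 0, "ry": 0, "rz": 0, "dx": 0, "dy": 0, "dz": 0, "gripper": -1}]'

```text
clock: 28.2
tcp_pos: [0.5985, -0.1472, 0.1062]
orientation: [-1.857, -1.961, 0.879]
contact_force: [0.4, 6.8, -0.5]
grip_width: 0.0213
gripper_force: 119.0
```

```bash
python3 w.py
```

```text
key rel stud (in,left,up) mm [15.4 -0.2 -0.1] slot ang 0.659 axis err [-0.003  0.     0.   ]
28.2 F [ 0.4  6.8 -0.5] M [ 1.27 -0.81 -0.89] [-0.26  0.93  0.48  1.4  -0.05  1.5   0.25]
```

Request:
step_arm --moves '[{"rx": 0, "ry": 0, "rz": 0, "dx": -2.9, "dy": 0, "dz": 0.7, "gripper": -1}, {"rx": 0, "ry": 0, "rz": 0, "dx": -1, "dy": 0, "dz": 0.2, "gripper": -1}, {"rx": 0, "ry": 0, "rz": 0, "dx": 0, "dy": 0, "dz": 0, "gripper": -1}]'

```text
clock: 28.58
tcp_pos: [0.5985, -0.1506, 0.1062]
orientation: [-1.856, -1.961, 0.878]
contact_force: [0.3, 8.1, -0.7]
grip_width: 0.0212
gripper_force: 119.0
```

```bash
python3 w.py
```

```text
key rel stud (in,left,up) mm [18.7 -0.1 -0.2] slot ang 0.659 axis err [-0.002  0.    -0.   ]
28.575 F [ 0.3  8.1 -0.7] M [ 1.33 -0.8  -1.04] [-0.25  0.93  0.48  1.4  -0.05  1.5   0.25]
```

Request:
step_arm --moves '[{"rx": 0, "ry": 0, "rz": 0, "dx": -2, "dy": 0, "dz": 0.5, "gripper": -1}, {"rx": 0, "ry": 0, "rz": 0, "dx": 0, "dy": 0, "dz": 0, "gripper": -1}]'

```text
clock: 28.82
tcp_pos: [0.5984, -0.1517, 0.1061]
orientation: [-1.855, -1.961, 0.877]
contact_force: [-0.7, 10.2, -0.5]
grip_width: 0.0215
gripper_force: 119.2
```

```bash
python3 w.py
python3 - <<'E'
from key import *
s=np.radians(6);print((Rt(.66).inv()*Rt(.66-s)).as_rotvec(degrees=True).round(2),(Rt(.66).inv().apply(tcp(.66-s,0)-tcp(.66,0))*1e3).round(2),(Rt(.66-s).inv().apply(tcp(.66-s,0)-tcp(.66,0))*1e3).round(2))
E
```

```text
key rel stud (in,left,up) mm [19.8 -0.2 -0.5] slot ang 0.659 axis err [-0.002  0.    -0.002]
28.825 F [-0.7 10.2 -0.5] M [ 1.6  -0.62 -1.44] [-0.25  0.93  0.48  1.4  -0.05  1.5   0.25]
[-5.82 -0.    1.44] [ 0.01 -1.53  0.04] [-0.03 -1.53 -0.12]
```

It is bottomed at 10 N. I'll turn clockwise about the pole axis.

Request:
step_arm --moves '[{"rx": -5.8, "ry": 0, "rz": 1.45, "dx": 0, "dy": -1.5, "dz": 0, "gripper": -1}, {"rx": -5.8, "ry": 0, "rz": 1.45, "dx": 0, "dy": -1.5, "dz": 0, "gripper": -1}, {"rx": -5.8, "ry": 0, "rz": 1.45, "dx": 0, "dy": -1.5, "dz": 0, "gripper": -1}, {"rx": -5.8, "ry": 0, "rz": 1.45, "dx": 0, "dy": -1.5, "dz": 0, "gripper": -1}, {"rx": -5.8, "ry": 0, "rz": 1.45, "dx": 0, "dy": -1.5, "dz": 0, "gripper": -1}, {"rx": -5.8, "ry": 0, "rz": 1.45, "dx": 0, "dy": -1.5, "dz": 0, "gripper": -1}, {"rx": 0, "ry": 0, "rz": 0, "dx": 0, "dy": 0, "dz": 0, "gripper": -1}]'

```text
clock: 29.7
tcp_pos: [0.5899, -0.1514, 0.1101]
orientation: [2.131, 2.084, -0.292]
contact_force: [1.4, 7.5, -2.8]
grip_width: 0.0218
gripper_force: 118.8
```

```bash
python3 w.py
```

```text
key rel stud (in,left,up) mm [19.7  0.1  0.4] slot ang 0.031 axis err [ 0.  0. -0.]
29.7 F [ 1.4  7.5 -2.8] M [ 2.24 -0.33  0.17] [-0.36  0.6   0.53  1.87 -0.07  0.75  0.12]
```

Request:
step_arm --moves '[{"rx": -5.8, "ry": 0, "rz": 1.45, "dx": -0.5, "dy": -1.5, "dz": 0.1, "gripper": -1}, {"rx": -5.8, "ry": 0, "rz": 1.45, "dx": -0.5, "dy": -1.5, "dz": 0.1, "gripper": -1}, {"rx": -5.8, "ry": 0, "rz": 1.45, "dx": 0, "dy": -1.5, "dz": 0, "gripper": -1}, {"rx": 0, "ry": 0, "rz": 0, "dx": 0, "dy": 0, "dz": 0, "gripper": -1}]'

```text
clock: 30.2
tcp_pos: [0.5852, -0.1514, 0.1092]
orientation: [2.017, 1.903, 0.031]
contact_force: [0.3, 10.9, -2.0]
grip_width: 0.0213
gripper_force: 119.1
```

```bash
python3 w.py
```

```text
key rel stud (in,left,up) mm [19.9  0.3  0.1] slot ang -0.281 axis err [0.002 0.    0.001]
30.2 F [ 0.3 10.9 -2. ] M [2.68 0.26 0.77] [-0.41  0.5   0.56  2.11 -0.07  0.31  0.05]
```

Request:
step_arm --moves '[{"rx": -2.9, "ry": 0, "rz": 0.7, "dx": 0, "dy": -0.7, "dz": 0, "gripper": -1}, {"rx": -2.9, "ry": 0, "rz": 0.7, "dx": 0, "dy": -0.7, "dz": 0, "gripper": -1}, {"rx": 0, "ry": 0, "rz": 0, "dx": 0, "dy": 0, "dz": 0, "gripper": -1}]'

```text
clock: 30.58
tcp_pos: [0.5844, -0.1515, 0.11]
orientation: [1.977, 1.84, 0.126]
contact_force: [0.1, 11.8, -5.0]
grip_width: 0.0213
gripper_force: 120.1
```

```bash
python3 w.py
```

```text
key rel stud (in,left,up) mm [20.   0.8  1.4] slot ang -0.379 axis err [0.001 0.    0.   ]
30.575 F [ 0.1 11.8 -5. ] M [3.23 0.83 0.64] [-0.4   0.47  0.53  2.17  0.04  0.17 -0.07]
```

Request:
step_arm --moves '[{"rx": -2.9, "ry": 0, "rz": 0.7, "dx": 0, "dy": -0.7, "dz": 0.5, "gripper": -1}, {"rx": -2.9, "ry": 0, "rz": 0.7, "dx": 0, "dy": -0.7, "dz": 0.5, "gripper": -1}, {"rx": 0, "ry": 0, "rz": 0, "dx": 0, "dy": 0, "dz": 0, "gripper": -1}, {"rx": 0, "ry": 0, "rz": 0, "dx": 0, "dy": 0, "dz": 0, "gripper": -1}]'

```text
clock: 31.08
tcp_pos: [0.582, -0.1516, 0.1064]
orientation: [1.965, 1.828, 0.136]
contact_force: [5.1, 21.6, -0.8]
grip_width: 0.0216
gripper_force: 120.7
```

```bash
python3 w.py
```

```text
key rel stud (in,left,up) mm [20.3 -1.3 -0.9] slot ang -0.396 axis err [0.002 0.    0.007]
31.075 F [ 5.1 21.6 -0.8] M [ 3.71 -0.5   2.72] [-0.27  0.45  0.37  2.18  0.59  0.17 -0.61]
```

Request:
step_arm --moves '[{"rx": -2.9, "ry": 0, "rz": 0.7, "dx": 0.4, "dy": 0, "dz": -0.3, "gripper": -1}, {"rx": -2.9, "ry": 0, "rz": 0.7, "dx": 0, "dy": -0.3, "dz": 0, "gripper": -1}, {"rx": 0, "ry": 0, "rz": 0, "dx": 0, "dy": 0, "dz": 0, "gripper": -1}]'

```text
clock: 31.45
tcp_pos: [0.5803, -0.1517, 0.1053]
orientation: [1.938, 1.8, 0.169]
contact_force: [7.3, 25.6, -0.2]
grip_width: 0.0216
gripper_force: 120.9
```

```bash
python3 w.py
```

```text
key rel stud (in,left,up) mm [20.5 -2.2 -0.3] slot ang -0.441 axis err [0.003 0.    0.015]
31.45 F [ 7.3 25.6 -0.2] M [ 4.94 -0.74  3.8 ] [-0.19  0.43  0.25  2.21  1.14  0.17 -1.16]
```

Request:
step_arm --moves '[{"rx": -2.9, "ry": 0, "rz": 0.7, "dx": 0.5, "dy": 0.8, "dz": -0.1, "gripper": -1}, {"rx": -2.9, "ry": 0, "rz": 0.7, "dx": 0.3, "dy": 0.5, "dz": 0, "gripper": -1}, {"rx": -2.9, "ry": 0, "rz": 0.7, "dx": 0, "dy": 0, "dz": 0, "gripper": -1}, {"rx": 0, "ry": 0, "rz": 0, "dx": 0, "dy": 0, "dz": 0, "gripper": -1}]'

```text
clock: 31.95
tcp_pos: [0.5785, -0.1516, 0.1041]
orientation: [1.889, 1.735, 0.261]
contact_force: [7.6, 25.6, 0.1]
grip_width: 0.0213
gripper_force: 121.1
```

```bash
python3 w.py
```

```text
key rel stud (in,left,up) mm [20.4 -2.5 -0.6] slot ang -0.543 axis err [0.004 0.    0.017]
31.95 F [ 7.6 25.6  0.1] M [ 4.28 -0.74  4.29] [-0.04  0.42  0.08  2.27  1.96  0.25 -1.98]
```

Request:
step_arm --moves '[{"rx": -2.9, "ry": 0, "rz": 0.7, "dx": 0.5, "dy": -0.2, "dz": -0.1, "gripper": -1}, {"rx": -2.9, "ry": 0, "rz": 0.7, "dx": 0.3, "dy": -0.2, "dz": 0, "gripper": -1}, {"rx": -2.9, "ry": 0, "rz": 0.7, "dx": 0, "dy": -0.2, "dz": 0, "gripper": -1}, {"rx": 0, "ry": 0, "rz": 0, "dx": 0, "dy": 0, "dz": 0, "gripper": -1}]'

```text
clock: 32.45
tcp_pos: [0.5769, -0.1516, 0.1032]
orientation: [1.811, 1.634, 0.39]
contact_force: [5.3, 25.6, -0.7]
grip_width: 0.0216
gripper_force: 120.7
```

```bash
python3 w.py
```

```text
key rel stud (in,left,up) mm [20.5 -2.2  0.5] slot ang -0.698 axis err [0.004 0.    0.021]
32.45 F [ 5.3 25.6 -0.7] M [ 4.22 -0.08  4.68] [ 0.2   0.46 -0.21  2.35  2.37  0.5  -2.37]
```

Request:
step_arm --moves '[{"rx": 0, "ry": 0, "rz": 0, "dx": 3, "dy": 0, "dz": -0.7, "gripper": -1}, {"rx": 0, "ry": 0, "rz": 0, "dx": 3, "dy": 0, "dz": -0.7, "gripper": -1}, {"rx": 0, "ry": 0, "rz": 0, "dx": 3, "dy": 0, "dz": -0.7, "gripper": -1}, {"rx": 0, "ry": 0, "rz": 0, "dx": 4, "dy": 0, "dz": -1, "gripper": -1}, {"rx": 0, "ry": 0, "rz": 0, "dx": 5, "dy": 0, "dz": -1.2, "gripper": -1}, {"rx": 0, "ry": 0, "rz": 0, "dx": 8, "dy": 0, "dz": -2, "gripper": -1}, {"rx": 0, "ry": 0, "rz": 0, "dx": 10, "dy": 0, "dz": -2.5, "gripper": -1}, {"rx": 0, "ry": 0, "rz": 0, "dx": 15, "dy": 0, "dz": -3.7, "gripper": -1}, {"rx": 0, "ry": 0, "rz": 0, "dx": 0, "dy": 0, "dz": 0, "gripper": -1}, {"rx": 0, "ry": 0, "rz": 0, "dx": 0, "dy": 0, "dz": 0, "gripper": -1}]'

```text
clock: 33.7
tcp_pos: [0.5763, -0.1122, 0.1022]
orientation: [1.826, 1.605, 0.373]
contact_force: [-0.1, 0.5, -3.4]
grip_width: 0.0215
gripper_force: 119.9
```

```bash
python3 w.py; python3 stud.py
python3 - <<'E'
from h import *
from key import STUD,d
# gold face appearance in collar, side view: print brightness/orientation of slot
f=r.grab_frame('side');p=proj('side',STUD)[0].astype(int);c=f[p[1]-8:p[1]+9,p[0]-7:p[0]+12]
print((c[...,2].astype(int)))
E
```

```text
key rel stud (in,left,up) mm [-18.7  -8.8   0.9] slot ang -0.7 axis err [-0.024  0.002  0.029]
33.7 F [-0.1  0.5 -3.4] M [ 0.47  1.   -0.02] [ 0.08  0.46 -0.21  2.36  2.21  0.55 -2.34]
('side', [[296.1, 168.3], [296.2, 166.1]], [(array([288.5, 156.9]), [286, 149, 6, 17, 37])])
('scene', [[140.2, 231.9], [139.4, 230.2]], [(array([134.4, 232.4]), [129, 226, 12, 15, 147])])
[[ 50  51  63  97 116 117 105  88  77  76  76  80  83  93  99  99  98 105
  102]
 [ 47  50  72 101 115 107  97  80  76  79  80  80  87  89  94  92  95  96
   97]
 [ 48  55  77  99 112 107  85  79  79  76  80  81  82  86  90  91  89  90
   92]
 [ 53  64  91 106 105  98  84  79  73  79  82  84  82  91  89  84  85  90
   88]
 [ 57  75  96 107 103  92  78  77  76  77  85  87  85  84  89  91  88  85
   85]
 [ 58  87 100 106 106  85  76  80  77  81  86  83  84  83  84  86  86  85
   85]
 [ 73  92 102 106  91  76  81  77  76  86  83  82  84  79  84  80  83  81
   81]
 [ 87  98  99  98  84  74  76  75  80  81  83  81  81  81  77  83  85  82
   82]
 [ 96  96  97  89  73  72  73  74  80  83  73  76  71  74  75  78  78  79
   77]
 [ 94  98  96  74  72  72  74  75  78  73  71  70  71  72  75  78  72  77
   79]
 [ 98  97  79  68  67  64  71  67  65  69  69  69  65  71  70  70  74  74
   72]
 [100  85  64  64  61  62  60  63  64  65  62  65  63  64  65  66  67  67
   68]
 [ 84  65  50  60  58  60  62  60  60  52  60  62  58  63  68  65  65  68
   65]
 [ 60  58  59  64  79  85  83  74  65  59  60  58  57  61  58  60  62  62
   64]
 [ 58  66  72  89 109 118 114 107  98  91  83  74  65  59  59  58  58  54
   57]
 [ 60  68  78 101 118 129 132 132 126 123 115 108  95  92  85  75  64  59
   58]
 [ 56  60  66  83 104 110 116 127 131 130 135 131 128 126 113  99  84  76
   77]]
```

Request:
step_arm --moves '[{"rx": 0, "ry": 0, "rz": 0, "dx": 25, "dy": 0, "dz": -6, "gripper": -1}, {"rx": 0, "ry": 0, "rz": 0, "dx": 35, "dy": 0, "dz": -9, "gripper": -1}, {"rx": 5, "ry": 0, "rz": -1.2, "dx": 30, "dy": 0, "dz": -20, "gripper": -1}, {"rx": 5, "ry": 0, "rz": -1.2, "dx": 30, "dy": 0, "dz": -20, "gripper": -1}, {"rx": 5, "ry": 0, "rz": -1.2, "dx": 0, "dy": 0, "dz": -20, "gripper": -1}, {"rx": 5, "ry": 0, "rz": -1.2, "dx": 0, "dy": 0, "dz": -20, "gripper": -1}, {"rx": 5, "ry": 0, "rz": -1.2, "dx": 0, "dy": 0, "dz": 0, "gripper": -1}, {"rx": 5, "ry": 0, "rz": -1.2, "dx": 0, "dy": 0, "dz": 0, "gripper": -1}, {"rx": 0, "ry": 0, "rz": 0, "dx": 0, "dy": 0, "dz": 0, "gripper": -1}, {"rx": 0, "ry": 0, "rz": 0, "dx": 0, "dy": 0, "dz": 0, "gripper": -1}]'

```text
clock: 35.1
tcp_pos: [0.5538, 0.0109, 0.1436]
orientation: [2.051, 1.888, -0.079]
contact_force: [-0.2, -0.4, -2.6]
grip_width: 0.0215
gripper_force: 119.8
```

```bash
python3 w.py; python3 st.py;python3 stud.py
python3 - <<'E'
from key import *
o=r.get_obs();steps(o,0,.16)
f=r.grab_frame('side');p=proj('side',STUD)[0].astype(int);c=f[p[1]-8:p[1]+9,p[0]-7:p[0]+12]
print((c[...,2].astype(int)-c[...,0]).tolist())
g=cv2.resize(cv2.imread('pics/side0.png'),(512,384),interpolation=cv2.INTER_AREA);c=g[119:133,292:310];print((c[...,2].astype(int)-c[...,0]).tolist())
E
```

```text
key rel stud (in,left,up) mm [-141.1  -42.7   41.6] slot ang -0.219 axis err [-0.034  0.003  0.041]
35.1 F [-0.2 -0.4 -2.6] M [ 0.58  0.33 -0.03] [-0.11  0.39 -0.26  2.06  0.69  0.74 -0.95]
35.1 [0.5538 0.0109 0.1436] 0.021540320212855874 [-0.2 -0.4 -2.6] [ 0.58  0.33 -0.03] [-0.11  0.39 -0.26  2.06  0.69  0.74 -0.95]
('side', [[296.1, 168.3], [296.2, 166.1]], [(array([298. , 166.7]), [293, 162, 11, 11, 61])])
('scene', [[140.2, 231.9], [139.4, 230.2]], [(array([134.5, 232.3]), [129, 226, 12, 14, 144])])
rot [11.7  2.5 -4.6] shift cur [30.1 31.3 34.7] shift final [25.8 40.  28.7]
[[6, 7, 7, 7, 7, 7, 6, 9, 7, 6, 1, -4, -7, -12, -17, -16, -12, -9, -6], [7, 8, 6, 9, 6, 9, 6, 6, 5, 7, 6, 9, 3, -3, -4, -7, -14, -19, -14], [6, 7, 7, 7, 9, 7, 7, 6, 4, 3, 3, 2, 1, 4, 4, 4, -1, -4, -9], [8, 5, 6, 7, 5, 6, 6, 3, 2, 3, -2, -3, 3, 6, 5, 6, 7, 8, 2], [8, 6, 6, 6, 6, 1, 3, 3, 9, 8, 0, -2, -1, 0, 3, 6, 8, 7, 8], [9, 5, 7, 5, 0, -1, 10, 38, 48, 36, 15, 5, -2, -1, 2, 5, 7, 7, 7], [6, 7, 6, 5, 0, 3, 28, 57, 76, 61, 40, 12, 3, 0, 2, 4, 5, 4, 5], [6, 7, 5, 3, -6, 3, 25, 55, 76, 72, 58, 34, 8, -1, -4, 1,
[... 761 characters left out ...]
, 6, 6], [7, 7, 5, 2, 5, 14, 22, 33, 33, 22, 5, -3, -1, 1, 3, 7, 6, 6], [5, 6, 3, 5, 22, 35, 46, 58, 55, 38, 13, -2, -3, 1, 3, 4, 8, 6], [6, 5, 2, 6, 30, 49, 56, 60, 49, 33, 16, 4, -2, 0, 3, 3, 6, 9], [6, 5, 2, 7, 25, 47, 49, 47, 33, 25, 21, 15, 4, -1, 1, 5, 6, 7], [7, 5, 1, 5, 15, 28, 33, 32, 32, 39, 41, 34, 15, 2, 2, 3, 6, 6], [7, 7, 3, 2, 9, 16, 29, 39, 46, 53, 54, 39, 14, 4, 5, 5, 7, 7], [7, 7, 2, -3, -1, 12, 31, 50, 57, 57, 50, 37, 9, 0, 4, 6, 7, 7], [5, 6, 4, -1, -2, 7, 22, 38, 43, 38, 26, 15, 4, 3, 5, 6, 6, 6], [6, 5, 5, 5, 2, 3, 10, 14, 16, 12, 6, 3, 4, 7, 6, 6, 6, 7], [9, 7, 5, 5, 4, 0, -1, -2, 2, 1, 2, 4, 4, 7, 8, 6, 7, 7], [15, 11, 10, 8, 7, 3, 1, 2, 4, 3, 4, 5, 5, 7, 6, 4, 7, 7]]
```

```bash
cat > turn.py <<'E'
from key import *
def fit(img,face0):  # face0: nominal stud face centre (out)
    obs=(img[...,2].astype(float)-img[...,0]);res=[]
    s=8
    base=proj('side',face0)[0];x0,y0=int(base[0])-10,int(base[1])-10
    O=obs[y0:y0+22,x0:x0+22]
    for press in(0,.004,.0075,.0135):
        C=face0+press*d;rim=face0-.006*d
        for th in np.arange(0,1.6,.1):
            a=.66-th;u=-np.cos(a)*left+np.sin(a)*up;v=np.cross(d,u)
            M=np.zeros((22*s,22*s),np.uint8)
            t=np.linspace(0,2*np.pi,60);circ=lambda c,rad:c+rad*(np.cos(t)[:,None]*left+np.sin(t)[:,None]*up)
            P=lambda Q:((proj('side',Q)-[x0,y0]+.5)*s).astype(np.int32)
            cv2.fillPoly(M,[P(circ(C,.0125))],255)
            cv2.fillPoly(M,[P(np.array([C+i*.013*u+j*.00325*v for i,j in((1,1),(1,-1),(-1,-1),(-1,1))]))],90)
            K=np.zeros_like(M);cv2.fillPoly(K,[P(circ(rim,.0185))],255);M=cv2.bitwise_and(M,K)
            T=cv2.GaussianBlur(cv2.resize(M,(22,22),interpolation=cv2.INTER_AREA),(0,0),.9).astype(np.float32)
            W=cv2.copyMakeBorder(O.astype(np.float32),4,4,4,4,cv2.BORDER_REPLICATE)
            sc=cv2.matchTemplate(W,T,cv2.TM_CCOEFF_NORMED);res.append((float(sc.max().round(3)),press,round(float(th),2)))
    return sorted(res)[::-1][:8]
g=cv2.resize(cv2.imread('pics/side0.png'),(512,384),interpolation=cv2.INTER_AREA)
print('start',fit(g,STUD+[0,0,.1755]));print('now',fit(r.grab_frame('side'),STUD))
E
python3 turn.py
```

```text
start [(0.8650000095367432, 0.004, 0.1), (0.8640000224113464, 0.004, 0.0), (0.8619999885559082, 0.004, 0.2), (0.8579999804496765, 0.004, 0.3), (0.8529999852180481, 0.0075, 0.0), (0.8519999980926514, 0.0075, 0.1), (0.8510000109672546, 0.004, 0.4), (0.8500000238418579, 0.0075, 0.2)]
now [(0.8939999938011169, 0.0135, 0.0), (0.890999972820282, 0.0135, 0.1), (0.8889999985694885, 0.0135, 0.2), (0.8859999775886536, 0, 0.1), (0.8859999775886536, 0, 0.0), (0.8849999904632568, 0.0135, 0.3), (0.8849999904632568, 0, 0.2), (0.8830000162124634, 0, 0.3)]
```

Request:
step_arm --moves '[{"rx": 5.8, "ry": 1.2, "rz": -2.3, "dx": 0, "dy": 0, "dz": 0, "gripper": -1}, {"rx": 5.8, "ry": 1.2, "rz": -2.3, "dx": 0, "dy": 0, "dz": 0, "gripper": -1}, {"rx": 0, "ry": 0, "rz": 0, "dx": 10, "dy": 20, "dz": 20, "gripper": -1}, {"rx": 0, "ry": 0, "rz": 0, "dx": 10, "dy": 15, "dz": 20, "gripper": -1}, {"rx": 0, "ry": 0, "rz": 0, "dx": 0, "dy": 0, "dz": 0, "gripper": -1}, {"rx": 0, "ry": 0, "rz": 0, "dx": 0, "dy": 0, "dz": 0, "gripper": -1}]'

```text
clock: 36.05
tcp_pos: [0.5894, 0.0204, 0.1008]
orientation: [2.119, 2.065, -0.259]
contact_force: [0.0, -0.3, -3.1]
grip_width: 0.0217
gripper_force: 119.7
```

```bash
python3 w.py; python3 st.py; python3 -c "
from key import *
o=r.get_obs();steps(o,0,.16)"
```

```text
key rel stud (in,left,up) mm [-151.9   -4.4   -8.4] slot ang -0.002 axis err [0.    0.    0.002]
36.05 F [ 0.  -0.3 -3.1] M [ 0.46  0.01 -0.07] [-0.03  0.56 -0.3   1.85  0.51  0.89 -0.68]
36.05 [0.5894 0.0204 0.1008] 0.021659676001273605 [ 0.  -0.3 -3.1] [ 0.46  0.01 -0.07] [-0.03  0.56 -0.3   1.85  0.51  0.89 -0.68]
rot [0.1 0.1 0. ] shift cur [  5.7   4.5 -10.5] shift final [  5.7   4.5 -10.5]
```

```bash
cat > turn2.py <<'E'
from key import *
from itertools import product
def render(face0,press,th,rr,dark,sh,s=8):
    base=proj('side',face0)[0];x0,y0=int(base[0])-8,int(base[1])-10
    C=face0+press*d;a=.66-th;u=-np.cos(a)*left+np.sin(a)*up;v=np.cross(d,u);t=np.linspace(0,2*np.pi,60)
    circ=lambda c,rad:c+rad*(np.cos(t)[:,None]*left+np.sin(t)[:,None]*up)
    P=lambda Q:((proj('side',Q)-[x0,y0]+sh+.5)*s).astype(np.int32)
    M=np.zeros((22*s,22*s),np.uint8);K=M.copy();cv2.fillPoly(M,[P(circ(C,.0125))],255)
    cv2.fillPoly(M,[P(np.array([C+i*.013*u+j*.00325*v for i,j in((1,1),(1,-1),(-1,-1),(-1,1))]))],dark)
    cv2.fillPoly(K,[P(circ(face0-.006*d,rr))],255);M&=K
    return cv2.GaussianBlur(cv2.resize(M,(22,22),interpolation=cv2.INTER_AREA),(0,0),1.).astype(float),(x0,y0)
def score(img,*a):
    T,(x,y)=render(*a);O=img[y:y+22,x:x+22];O=O[...,2].astype(float)-O[...,0];return np.corrcoef(T.ravel(),O.ravel())[0,1]
g=cv2.resize(cv2.imread('pics/side0.png'),(512,384),interpolation=cv2.INTER_AREA);S0=STUD+[0,0,.1755]
best=max((score(g,S0,0,0,rr,dk,np.array([sx,sy])),rr,dk,sx,sy) for rr,dk,sx,sy in product((.017,.0185,.02),(40,100,150),np.arange(-1,3,.5),np.arange(-2.5,2,.5)))
print('cal',best);_,rr,dk,sx,sy=best;f=r.grab_frame('side')
print('start',sorted(((score(g,S0,p,t,rr,dk,np.array([sx,sy])).round(3),p,round(t,1)) for p,t in product((0,.004,.0075,.0105,.0135),np.arange(0,1.6,.2))))[::-1][:4])
res=sorted(((score(f,STUD,p,t,rr,dk,np.array([sx+i,sy+j])).round(3),p,round(t,1),i,j) for p,t,i,j in product((0,.002,.004,.006,.0075,.009,.0105,.0135),np.arange(0,1.6,.2),(-.5,0,.5),(-.5,0,.5))))[::-1]
print('now',res[:10])
for p in(0,.004,.0075,.0105,.0135):print(p,max(q for q in res if q[1]==p))
for t in np.arange(0,1.6,.2):print(max(q for q in res if q[2]==round(t,1)))
E
python3 turn2.py
```

```text
cal (np.float64(0.8908972073509499), 0.02, 40, np.float64(0.5), np.float64(-0.5))
start [(np.float64(0.891), 0, np.float64(0.0)), (np.float64(0.886), 0, np.float64(0.2)), (np.float64(0.87), 0, np.float64(0.4)), (np.float64(0.868), 0.004, np.float64(0.0))]
now [(np.float64(0.888), 0.0135, np.float64(0.0), -0.5, 0.5), (np.float64(0.886), 0.0105, np.float64(0.8), -0.5, 0), (np.float64(0.886), 0.0105, np.float64(0.4), -0.5, 0), (np.float64(0.886), 0.009, np.float64(0.6), -0.5, 0), (np.float64(0.886), 0.009, np.float64(0.4), -0.5, 0), (np.float64(0.885), 0.0105, np.float64(1.4), 0, 0), (np.float64(0.885), 0.0105, np.float64(0.6), -0.5, 0), (np.float64(0.885), 0.0105, np.float64(0.2), -0.5, 0), (np.float64(0.885), 0.009, np.float64(1.4), 0, 0), (np.float64(0.885), 0.009, np.float64(0.2), -0.5, 0)]
0 (np.float64(0.873), 0, np.float64(0.0), 0.5, -0.5)
0.004 (np.float64(0.878), 0.004, np.float64(0.0), 0, 0)
0.0075 (np.float64(0.882), 0.0075, np.float64(0.0), -0.5, 0)
0.0105 (np.float64(0.886), 0.0105, np.float64(0.8), -0.5, 0)
0.0135 (np.float64(0.888), 0.0135, np.float64(0.0), -0.5, 0.5)
(np.float64(0.888), 0.0135, np.float64(0.0), -0.5, 0.5)
(np.float64(0.885), 0.0105, np.float64(0.2), -0.5, 0)
(np.float64(0.886), 0.0105, np.float64(0.4), -0.5, 0)
(np.float64(0.886), 0.009, np.float64(0.6), -0.5, 0)
(np.float64(0.886), 0.0105, np.float64(0.8), -0.5, 0)
(np.float64(0.884), 0.0105, np.float64(1.0), -0.5, 0)
(np.float64(0.883), 0.009, np.float64(1.2), 0, 0)
(np.float64(0.885), 0.0105, np.float64(1.4), 0, 0)
```

The stud appears recessed and held in its catch. I'll lay the pole down.

Request:
step_arm --moves '[{"rx": 0, "ry": 0, "rz": 0, "dx": 7, "dy": 0, "dz": 28, "gripper": -1}, {"rx": 0, "ry": 0, "rz": 0, "dx": 6, "dy": 0, "dz": 24, "gripper": -1}, {"rx": 0, "ry": 0, "rz": 0, "dx": 3, "dy": 0, "dz": 12, "gripper": -1}, {"rx": 0, "ry": 0, "rz": 0, "dx": 1, "dy": 0, "dz": 5, "gripper": -1}, {"rx": 0, "ry": 0, "rz": 0, "dx": 0, "dy": 0, "dz": 0, "gripper": -1}, {"rx": 0, "ry": 0, "rz": 0, "dx": 0, "dy": 0, "dz": 0, "gripper": -1}]'

```text
clock: 36.85
tcp_pos: [0.5906, 0.0203, 0.0303]
orientation: [2.119, 2.064, -0.256]
contact_force: [0.5, 0.7, -2.4]
grip_width: 0.0212
gripper_force: 119.9
```

```bash
python3 st.py
```

```text
36.85 [0.5906 0.0203 0.0303] 0.021187650771588604 [ 0.5  0.7 -2.4] [ 0.45 -0.02  0.03] [-0.06  0.67 -0.26  1.87  0.58  0.78 -0.76]
```

Request:
step_arm --moves '[{"rx": 0, "ry": 0, "rz": 0, "dx": 0.5, "dy": 0, "dz": 2.5, "gripper": -1}, {"rx": 0, "ry": 0, "rz": 0, "dx": 0, "dy": 0, "dz": 0, "gripper": -1}, {"rx": 0, "ry": 0, "rz": 0, "dx": 0, "dy": 0, "dz": 0, "gripper": 1}, {"rx": 0, "ry": 0, "rz": 0, "dx": 0, "dy": 0, "dz": 0, "gripper": 1}, {"rx": 0, "ry": 0, "rz": 0, "dx": 0, "dy": 0, "dz": 0, "gripper": 1}, {"rx": 0, "ry": 0, "rz": 0, "dx": 0, "dy": 0, "dz": 0, "gripper": 1}, {"rx": 0, "ry": 0, "rz": 0, "dx": -4, "dy": 0, "dz": -30, "gripper": 1}, {"rx": 0, "ry": 0, "rz": 0, "dx": -12, "dy": 0, "dz": -50, "gripper": 1}, {"rx": 0, "ry": 0, "rz": 0, "dx": -12, "dy": 0, "dz": -50, "gripper": 1}, {"rx": 0, "ry": 0, "rz": 0, "dx": -12, "dy": 0, "dz": -50, "gripper": 1}, {"rx": 0, "ry": 0, "rz": 0, "dx": 0, "dy": 0, "dz": -50, "gripper": 1}, {"rx": 0, "ry": 0, "rz": 0, "dx": 0, "dy": 0, "dz": 0, "gripper": 1}, {"rx": 0, "ry": 0, "rz": 0, "dx": 0, "dy": 0, "dz": 0, "gripper": 1}]'

```text
clock: 38.48
tcp_pos: [0.5895, 0.0366, 0.2593]
orientation: [2.119, 2.065, -0.259]
contact_force: [-0.5, -0.1, -0.8]
grip_width: 0.0854
gripper_force: 0.0
```

```bash
python3 st.py
python3 - <<'E'
from h import *
import rect
for n in('side',):
    f,g=rect.rect(n,x0=.45,y0=-.2,w=.25,hh=.45);h=cv2.cvtColor(g,cv2.COLOR_BGR2HSV);v=g[:,:,2].astype(int)
    m=((v>np.percentile(v,50)+30)&(h[...,1]>60)&(h[...,1]<170)).astype(np.uint8);k,l,s,c=cv2.connectedComponentsWithStats(m)
    for j in np.argsort(-s[1:,4])[:2]+1:
        q=cv2.minAreaRect(np.argwhere(l==j)[:,::-1].astype(np.float32));print(np.array(q[0])/1e3+[.45,-.2],q[1],q[2],s[j,4])
    # objects moved? compare with first side frame
    g0=cv2.resize(cv2.imread('pics/side0.png'),(512,384),interpolation=cv2.INTER_AREA)
    for nm,P in(('tray',(.731,.047,.03)),('geode',(.463,.315,.03)),('bottle',(.384,.348,.12)),('hammer',(.671,.406,.02))):
        u,w=proj(n,P)[0].astype(int);T=g0[w-12:w+13,u-14:u+15];W=f[w-22:w+23,u-24:u+25]
        R=cv2.matchTemplate(W,T,cv2.TM_CCOEFF_NORMED);_,b,_,loc=cv2.minMaxLoc(R);print(nm,round(b,2),loc[0]-10,loc[1]-10)
E
python3 stud.py
```

```text
38.475 [0.5895 0.0366 0.2593] 0.08540737073871774 [-0.5 -0.1 -0.8] [ 0.25  0.05 -0.  ] [-0.01  0.38 -0.36  1.72  0.39  1.18 -0.55]
[0.59004709 0.01648264] (239.35562133789062, 18.02267074584961) 88.18170166015625 3871
tray 0.99 0 0
geode 0.99 0 0
bottle 1.0 0 0
hammer 1.0 0 0
('side', [[296.1, 168.3], [296.2, 166.1]], [(array([298. , 166.7]), [293, 162, 11, 11, 61])])
('scene', [[140.2, 231.9], [139.4, 230.2]], [(array([134.6, 232.3]), [129, 226, 12, 14, 143])])
```

The pole is flat and nothing has moved. I'll tilt the wrist camera toward the stud for a closer numeric check.

Request:
step_arm --moves '[{"rx": 0, "ry": -9, "rz": 0, "dx": 0, "dy": 0, "dz": 0, "gripper": 1}, {"rx": 0, "ry": -9, "rz": 0, "dx": 0, "dy": 0, "dz": 0, "gripper": 1}, {"rx": 0, "ry": -9, "rz": 0, "dx": 0, "dy": 0, "dz": 0, "gripper": 1}, {"rx": 0, "ry": -9, "rz": 0, "dx": 0, "dy": 0, "dz": 0, "gripper": 1}, {"rx": 0, "ry": -5, "rz": 0, "dx": 0, "dy": 0, "dz": 0, "gripper": 1}, {"rx": 0, "ry": 0, "rz": 0, "dx": 0, "dy": 0, "dz": 0, "gripper": 1}, {"rx": 0, "ry": 0, "rz": 0, "dx": 0, "dy": 0, "dz": 0, "gripper": 1}]'

```text
clock: 39.5
tcp_pos: [0.59, 0.0362, 0.2596]
orientation: [1.67, 1.624, -0.867]
contact_force: [0.2, 0.5, 0.4]
grip_width: 0.0853
gripper_force: 0.0
```

```bash
python3 st.py
python3 - <<'E'
from key import *
i=r.camera_info('wrist');f=r.grab_frame('wrist');cv2.imwrite('pics/w2.png',f)
P=[STUD+.0075*d]+[STUD+.0075*d+.0125*v for v in(left,-left,up,-up)];p=proj('wrist',P,i);print(p.round(1))
c=p[0].astype(int);g=f[c[1]-22:c[1]+23,c[0]-22:c[0]+23].astype(int)
q=g[...,2]-g[...,0]
for row in q[::1]:print(''.join(' .:-=+*#%@'[min(9,max(0,v//10))] for v in row))
G=cv2.cvtColor(g.astype(np.uint8),cv2.COLOR_BGR2GRAY);print()
for row in G:print(''.join(' .:-=+*#%@'[min(9,v//22)] for v in row.astype(int)))
E
```

```text
39.5 [0.59   0.0362 0.2596] 0.08531608586267239 [0.2 0.5 0.4] [ 0.79 -0.03 -0.03] [-0.38  0.59 -0.22  1.68  0.84  1.62 -0.93]
[[257.4 187.6]
 [265.4 187.6]
 [249.3 187.6]
 [257.4 195.2]
 [257.3 180.1]]
:::::::::::::::::::::::::::::::::::::::::::::
.........................:...................
.............................................
.............................................
.............................................
.............................................
...................... ......................
.................            ................
..............                 ..............
.............                   .............
............                     ............
...........                       ...........
.........                          ..........
.........                           .........
........                .           .........
.......             :. :-            ........
.......            -+=-+*=.          ........
.......          .-***+*#*=:          .......
.......         ..+@#**#*#*=:         .......
.......          .-#@##*
[... 2542 characters left out ...]
==========
=========-....:--==--==-==::--:..:-==========
==========:....::-======+=::-:..::===========
==========-.....:::-=-:==:::..::::===========
===========-........:::::...:::::=========+==
============:............:..::::=============
============-:.........::::::::-=============
==============-:......::::::::===============
===============-:::...::::::-================
=================---::::---==================
======================-======================
=============================================
=============================================
=============================================
+++++++++++++++++++++++++++++++++++++++++++++
#############################################
```

The close view shows the slot running right end down at about 0.78 rad. That is a stud turn of about 1.44 rad, which is the caught position. I'll hand in.

```bash
python3 -c "
from bench import r
print(r.hand_in())"
```

```text
the job is handed in; nothing more can be done
None
```

The job is handed in: the sash is down, the stud is turned about 1.44 rad (in the catch range), the pole lies flat on the bench, and the tray, bottle, geode and hammer have not moved. The stud's pressed-in depth was not measured and no verdict came back.

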